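Stand up, dock and switch on the camping lantern

TASK

The camping lantern has toppled over on the table: stand it upright on the table and let go of it, then take it again and set it down upright in the white bay on the blue shoe rack. Once it stands released in the bay, slide the small orange switch in the recess of its top cap fully across to the end with the white dot. Handle the lantern gently, and leave the other things on the rack and table where they are.

Things in the scene. Friction and masses are not known exactly. Their poses are not given: they have to be found in the camera images.
- lantern: Box-shaped camping lantern, 72 (x) by 60 (y) by 130 mm (z, to the top), about 0.6 kg, green base and cap, white diffuser. Origin: centre of its underside. At the start it lies on its flat -x face: x points up, z (towards the cap) and y are level, so it is 60 mm wide and 72 mm high. Grip the plain faces at y = -30 and +30 mm. A wire bail is folded flat on the +x face.
- switch_slot (a point): Centre of the mouth of a rectangular recess in the cap's top face (130 mm above the lantern's underside); axes as the lantern's. The recess is 58 mm long along x (-29 to +29), 28 mm wide along y and 6 mm deep, with a black floor. The orange switch slides along x in it; a white dot on the rim marks its +x end (on).
- switch_top (a point): Centre of the top of the orange switch button, which is 12 mm long (lantern's x), 22 mm wide (y) and 6 mm high, so flush with the cap's top face; the point moves with it. Behind it, on the -x side, at least 27 mm of empty recess let one fingertip reach down and push its end face.
- switch (a joint): Switch travel in m: 0 = off, 0.018 = fully on at the stop on the +x (white dot) end; it starts between 0 and 0.003 and stays where it is left. About 0.8 N slides it; once it is at the stop a harder push only shoves or tips the lantern.
- rack: Blue plastic shoe rack, fixed, 260 (x) by 400 (y) mm, its tier 70 mm above the table. Origin: on the table under its centre. A rail along its +x edge reaches 121 mm above the table and carries a clipped-on night light, 186 mm high, at x = 121, y = 120 mm of the rack.
- bay (a point): Centre of the floor of the white open-topped bay on the rack, 70 mm above the table, axes as the rack's. The bay is 76 mm (x) by 88 mm (y) inside, with walls 5 mm thick that rise 45 mm above its floor; the lantern goes in with its 72 mm side along the bay's y, either way round, 8 mm free on each side.
- piggy_bank: White ceramic piggy bank on the rack, 105 mm long and 80 mm high; leave it alone. Origin: under its centre.
- yellow_cup: Yellow plastic cup on the rack, 72 mm across, 85 mm high; leave it alone. Origin: under its centre.
- kit_tin: Flat tin screwdriver kit box on the rack, 72 by 112 mm, 31 mm high; leave it alone. Origin: under its centre.
- screw_jar: Glass jar with a red cap on the table, 68 mm across, 95 mm high; leave it alone. Origin: under its centre.
- tape_roll: Grey roll of tape on the table, 90 mm across, 45 mm high; leave it alone. Origin: under its centre.
- mug: Blue mug on the table, 76 mm across, 90 mm high; leave it alone. Origin: under its centre.
There are look-alikes about, which are no part of the job. What is meant by the lantern is not purple, and is the larger of those in its own colour.

How it is judged:
On the way, in this order (a step that is already met when the one before it is completed fails the run):
1. the lantern stands upright on the table, let go of (angle between lantern's own z axis and vertical below 0.08 rad and height (world z) of lantern below 0.006 m and contact force between lantern and the fingers below 0.05 N and linear speed of lantern below 0.03 m/s), for 0.2 s.
2. the lantern stands upright in the bay, let go of, the switch not yet on (angle between lantern's own z axis and vertical below 0.08 rad and distance between lantern and bay below 0.014 m and contact force between lantern and the fingers below 0.05 N and linear speed of lantern below 0.03 m/s and value of joint switch below 0.008 m), for 0.2 s.
3. the switch is fully on, the lantern still in the bay (value of joint switch above 0.015 m and distance between lantern and bay below 0.03 m), for 0.1 s.
At the end, for the whole second after the job is handed in: The lantern stands at rest, upright (within 0.06 rad), on the floor of the bay (its underside's centre within 14 mm of the bay's centre), and its switch is on (beyond 15 of its 18 mm) (value of joint switch above 0.015 m and angle between lantern's own z axis and vertical below 0.06 rad and distance between lantern and bay below 0.014 m and linear speed of lantern below 0.02 m/s); the robot touches nothing.
It fails at once if the lantern is dropped or banged on the table or rack (more than 60 N) (contact force between lantern and table above 60 N or contact force between lantern and rack above 60 N).
It fails at once if something else on the rack or table is moved by more than 25 mm or toppled (distance of any of piggy_bank, yellow_cup, kit_tin, screw_jar, tape_roll, mug from where it was at the start of the episode above 0.025 m or angle between any of piggy_bank, yellow_cup, screw_jar, mug's own z axis and vertical above 0.5 rad).
It also fails if it takes over 64 s, if anything falls off the work surface, if the arm or the gripper's body presses on something with over 40 N, if the wrist force passes 120 N, or if a joint passes its speed limit or range.

ROBOT

A 6-joint arm with a two-finger parallel gripper is mounted at the origin on the work surface. World frame = base frame: x ahead of the robot, y to its left, z up, the work surface at z = 0. Lengths are in m, angles in rad, forces in N, time in s.
With the tool pointing down it reaches from about 0.35 to 0.95 m from the base axis. Payload 17.4 kg.
Tool frame: the origin (TCP) lies at the very end of the fingers, on their centre line; the grasp point (between the pads) lies 19 mm behind it (manip.grip_depth is the distance from the TCP to the grasp point, in m); z points along the fingers, y is the line along which they close (so a half turn about z gives the same grasp; the last joint's range is limited). The gripper opens to 93 mm and grips with 3 to 60 N. Pads are 15 mm wide; open, the fingers measure 128 mm over their backs; the gripper's body (75 mm by 188 mm) begins 65 mm behind the grasp point.
Start: joints at [1.309, 0.116, 1.442, -0, 1.584, -0.038], TCP at [0.15, 0.658, 0.185] pointing down, gripper open.
Joint ranges: [-2.83, 2.83], [-0.83, 2.19], [0.07, 2.5], [-1.14, 4.28], [0.01, 3], [-2.97, 2.97]. Speed limits (rad/s): [1.89, 1.89, 2.22, 3.14, 3.14, 3.14].

INTERFACE

Orientations are given as a rotation vector (axis times angle).
In Python, from plant import manip, eyes gives the robot as it stands. The module is installed in compiled form; this text tells all that it offers.
- The arm moves only by the tool jog_arm, never from a script. Its argument "motion" is a list of rows, each an object with "delta_pos": the shift along the tool's x, y, z each as a share of 0.2 m, from -1 to 1, a list of three; "turn": the turn about the tool's z as a share of 360 degrees, from -1 to 1. In form: [{"delta_pos": [dx, dy, dz], "turn": turn}, ...]. A call has 1 to 12 rows; each row is the pose to reach, as a shift and turn from the pose commanded when the call began, along the tool's axes at that moment, turning the shorter way round; what a row does not reach only later rows make up. A row lasts 1/12 s, in which the tool goes at most 41.7 mm and 7.16 degrees, less where a joint would pass 70% of its speed; a pose out of reach is approached as far as the arm can. A call with a number of a shift or a turn outside -1 to 1 is refused whole. A call with a gripper value outside its range is refused whole. "claw" is the closure, from -1 (fully open) to 1 (shut), set as the call begins (left out, the last holds). The fingers move at their own pace and stop on an object; the grip force is fixed at half the most. Time passes only in rows, so rows that repeat a pose let the fingers close. It gives the time, the measured TCP pose, the force, the opening and the grip force at its end, in the units of the state.
- manip.read_state(): the state, without advancing time (a new reading comes with each control period).
- eyes.snapshot(name): name is "scene" or "top" or "wrist"; returns the picture (480x640x3 uint8, red, green, blue); there is no depth.
- eyes.camera_params(name): a dict with "fov_y" (degrees; the focal length in pixels is half the picture's height over the tangent of half this angle, whatever the lens; pixels are square), "cx", "cy" (the principal point, pixels), "pose" (4x4, takes a point from camera to world coordinates); the wrist camera has in their place "mount" (4x4, takes a point from camera to tool coordinates, whose origin is the TCP and whose axes are the flange's). Camera axes: x right, y down, z forward; pixel columns grow to the right and rows downward; lengths in m; the calibration is good to about 2 mm. The wrist camera is an equidistant fisheye: a pixel r from the principal point sees the ray r / f radians off the axis. A picture is of the moment at which its call begins: read the wrist's pose just before it. camera_params takes no time and is no camera call.
- manip.finish_job(): hands the job in; it is judged then, once.
The state is a dict: "time_s": time; "joint_positions": joint angles; "joint_velocities": joint speeds; "effort": joint torques, N m; "position": TCP position; "tcp_rot": TCP orientation; "ft_force": force on the tool from outside, world axes, zero at the start; "moment": the same for the moment, N m; "grip_width": finger opening in m; "gripper_force": force on a finger pad.
Only numpy, scipy, OpenCV 4.12 (cv2) and the standard library are available. Lean on these libraries where they do the work, as an engineer would, in place of code of your own. Each camera call takes 0.05 s, during which the arm holds its last target. There are 200 camera calls.

## Working session

There is one attempt and no reset: what is moved stays moved. The work goes in short steps, Python scripts to look and compute and a tool call to move; the robot and the scene stay as the last step left them, time stands still between calls to the robot, and variables do not carry over. Pictures are saved under pics/ and viewed, at most 10 in all, crops included, and the job is handed in when it is done.

Besides the shell and the picture viewer there is one more tool, called after "Emit:" as name(argument=value, ...) on one line, values as JSON. jog_arm: Moves the arm, as the interface text tells. Shift numbers are shares of 0.2 m and turn numbers shares of 360 degrees, none past 1 either way. Its arguments: {"type":"object","properties":{"motion":{"type":"array","items":{"type":"object","properties":{"delta_pos":{"type":"array","items":{"type":"number","minimum":-1,"maximum":1}},"turn":{"type":"number","minimum":-1,"maximum":1}}}},"claw":{"type":"number"}},"required":["motion"]}

```bash
mkdir -p pics; python3 - <<'E'
from plant import manip, eyes
import cv2,numpy as np
for n in ["scene","top","wrist"]:
    p=eyes.camera_params(n);print(n,{k:np.round(v,4).tolist() for k,v in p.items()})
    cv2.imwrite(f"pics/{n}0.png",eyes.snapshot(n)[:,:,::-1])
s=manip.read_state();print(s["position"],s["tcp_rot"],s["time_s"],s["grip_width"],manip.grip_depth)
E
```

```text
scene {'fov_y': 53.4815, 'cx': 320.4474, 'cy': 240.5577, 'pose': [[0.496, 0.5695, -0.6555, 1.1219], [0.8683, -0.3257, 0.374, -0.3254], [-0.0005, -0.7547, -0.656, 0.6461], [0.0, 0.0, 0.0, 1.0]]}
top {'fov_y': 44.0264, 'cx': 315.0363, 'cy': 232.9653, 'pose': [[-0.0298, -0.9842, 0.1744, 0.2602], [-0.9996, 0.0289, -0.0075, 0.0472], [0.0024, -0.1745, -0.9847, 1.4908], [0.0, 0.0, 0.0, 1.0]]}
wrist {'fov_y': 65.7065, 'cx': 321.2927, 'cy': 244.6266, 'mount': [[0.0018, -0.9716, -0.2368, 0.0657], [1.0, 0.0019, -0.0001, 0.001], [0.0005, -0.2368, 0.9716, -0.1989], [0.0, 0.0, 0.0, 1.0]]}
[0.14977615 0.65800371 0.18401378] [-3.50835229e-01 -3.12183995e+00  1.26942670e-03] 0.15 0.09305381952861591 0.0188
```

View pics/scene0.png

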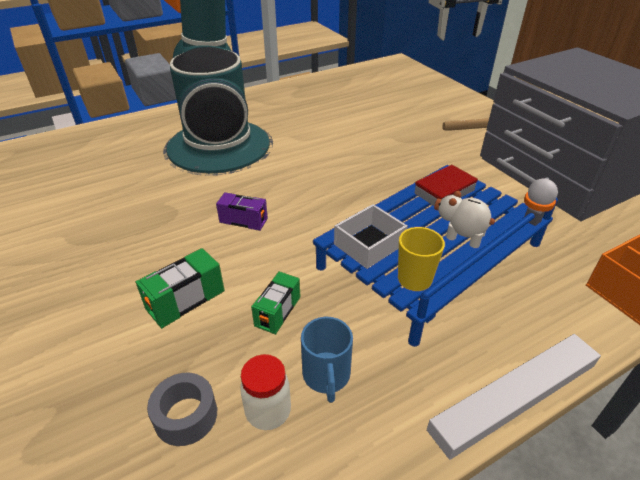

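View pics/top0.png

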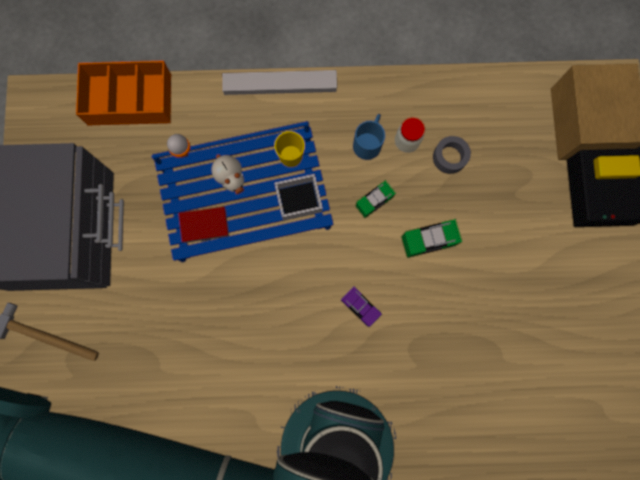

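Candidates for the lantern:
- Large green: scene (180,287), top (432,238)
- Small green: scene (276,302), top (376,198)
- Purple: scene (242,211), top (361,306)

The large green one fits the description, and its orange switch end is at scene (150,302). The white bay is at scene (370,235), top (298,196).

```bash
cat > h.py <<'E'
import numpy as np, cv2
from scipy.spatial.transform import Rotation as R
from plant import manip, eyes
def cam(n):
    p=eyes.camera_params(n); f=240/np.tan(np.radians(p["fov_y"]/2))
    if n=="wrist":
        s=manip.read_state(); T=np.eye(4); T[:3,:3]=R.from_rotvec(s["tcp_rot"]).as_matrix(); T[:3,3]=s["position"]
        return T@p["mount"],f,p["cx"],p["cy"],True
    return np.array(p["pose"]),f,p["cx"],p["cy"],False
def ray(c,uv):
    T,f,cx,cy,fish=c; uv=np.atleast_2d(np.array(uv,float))-[cx,cy]
    if fish:
        r=np.linalg.norm(uv,axis=1,keepdims=True)+1e-9; d=np.hstack([uv/r*np.sin(r/f),np.cos(r/f)])
    else: d=np.hstack([uv/f,np.ones((len(uv),1))])
    return T[:3,3],d@T[:3,:3].T
def onz(c,uv,z):
    o,d=ray(c,uv); return o+d*((z-o[2])/d[:,2])[:,None]
def tri(c1,u1,c2,u2):
    A=0;b=0
    for c,u in((c1,u1),(c2,u2)):
        o,d=ray(c,u); d=d[0]/np.linalg.norm(d[0]); P=np.eye(3)-np.outer(d,d); A=A+P; b=b+P@o
    return np.linalg.solve(A,b)
def snap(n):
    c=cam(n); im=eyes.snapshot(n); return c,im,cv2.cvtColor(im,cv2.COLOR_RGB2HSV)
def blobs(m,amin=30):
    m=cv2.morphologyEx(m,cv2.MORPH_OPEN,np.ones((2,2),np.uint8))
    return sorted([k for k in cv2.findContours(m,cv2.RETR_EXTERNAL,cv2.CHAIN_APPROX_NONE)[0] if cv2.contourArea(k)>amin],key=cv2.contourArea,reverse=True)
green=lambda h:cv2.inRange(h,(50,110,40),(75,255,255))
orange=lambda h:cv2.inRange(h,(5,180,120),(17,255,255))
def save(im,n,box=None,k=1):
    if box: im=im[box[1]:box[3],box[0]:box[2]]
    cv2.imwrite(f"pics/{n}.png",cv2.resize(im[:,:,::-1],None,fx=k,fy=k,interpolation=cv2.INTER_CUBIC))
E
python3 - <<'E'
from h import *
np.set_printoptions(precision=4,suppress=True)
ct,t,ht=snap("top"); cs,s,hs=snap("scene")
for n,c,h in(("t",ct,ht),("s",cs,hs)):
    for k in blobs(green(h)): 
        r=cv2.minAreaRect(k); print(n,"green",cv2.contourArea(k),r,onz(c,r[0],.06)[0])
save(s,"crop",(125,235,315,345),4)
# big lantern in top: hull of two largest near (432,238)
g=green(ht); m=np.zeros_like(g); m[215:262,395:470]=g[215:262,395:470]
p=cv2.convexHull(np.argwhere(m>0)[:,::-1].astype(np.float32)); q=cv2.boxPoints(cv2.minAreaRect(p)); print("lantern",q,onz(ct,q,.072))
b=np.zeros_like(g); w=cv2.inRange(ht,(0,0,120),(180,60,255)); b[170:222,270:328]=w[170:222,270:328]
k=blobs(b)[0]; q=cv2.boxPoints(cv2.minAreaRect(k)); print("bay",q,onz(ct,q,.115),onz(ct,q.mean(0),.115))
E
```

```text
t green 436.0 ((414.4037170410156, 243.17892456054688), (25.095050811767578, 20.21013832092285), 73.3007583618164) [ 0.4811 -0.2055  0.06  ]
t green 282.0 ((452.3963928222656, 233.6062469482422), (25.194835662841797, 15.320496559143066), 75.25643920898438) [ 0.5021 -0.3     0.06  ]
t green 202.5 ((365.5000305175781, 206.99998474121094), (17.49146270751953, 13.587118148803711), 51.34019470214844) [ 0.575  -0.0902  0.06  ]
t green 136.0 ((387.4390563964844, 191.04881286621094), (17.179115295410156, 10.30746841430664), 51.34019470214844) [ 0.6138 -0.1464  0.06  ]
s green 1215.0 ((160.13699340820312, 300.6986083984375), (53.136680603027344, 31.601112365722656), 69.44395446777344) [ 0.5363 -0.2937  0.06  ]
s green 972.0 ((208.1674346923828, 273.0252380371094), (49.2386474609375, 27.633241653442383), 61.69924545288086) [ 0.5141 -0.2035  0.06  ]
s green 765.5 ((267.79998779296875, 315.6000061035156), (34.15259552001953, 30.35786247253418), 18.43494987487793) [ 0.6525 -0.1539  0.06  ]
s green 369.0 ((290.8869934082031, 286.12005615234375), (35.400840759277344, 21.588279724121094), 48.99091720581055) [ 0.6134 -0.0928  0.06  ]
lantern [[400.5762 232.6472]
 [455.744  218.5016]
 [462.0055 242.9217]
 [406.8377 257.0673]] [[ 0.5061 -0.1714  0.072 ]
 [ 0.5372 -0.3078  0.072 ]
 [ 0.4765 -0.3187  0.072 ]
 [ 0.446  -0.1832  0.072 ]]
bay [[312.5294 175.1176]
 [315.1176 174.4706]
 [323.4118 207.6471]
 [320.8235 208.2941]] [[0.6447 0.0384 0.115 ]
 [0.6461 0.0322 0.115 ]
 [0.5642 0.015  0.115 ]
 [0.5628 0.0211 0.115 ]] [[0.6043 0.0266 0.115 ]]
```

View pics/crop.png

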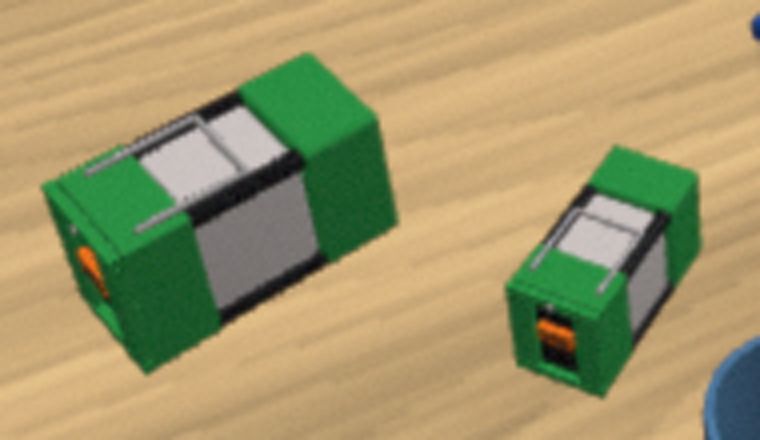

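The large green lantern is confirmed. Its cap, with the orange switch, points toward −y. I'm starting the reach.

Emit:
jog_arm(motion=[{"delta_pos": [-0.55,-0.84,-0.15],"turn": 0},{"delta_pos": [-0.55,-0.84,-0.15],"turn": 0},{"delta_pos": [-0.55,-0.84,-0.15],"turn": 0},{"delta_pos": [-0.55,-0.84,-0.15],"turn": 0},{"delta_pos": [-0.55,-0.84,-0.15],"turn": 0}], claw=-1)

```text
time_s: 0.67
position: [0.2201, 0.4678, 0.2148]
tcp_rot: [0.35, 3.122, 0.0]
ft_force: [0.2, 0.7, -0.4]
grip_width: 0.0927
gripper_force: 0.0
```

Emit:
jog_arm(motion=[{"delta_pos": [-0.55,-0.84,-0.15],"turn": 0},{"delta_pos": [-0.55,-0.84,-0.15],"turn": 0},{"delta_pos": [-0.55,-0.84,-0.15],"turn": 0},{"delta_pos": [-0.55,-0.84,-0.15],"turn": 0},{"delta_pos": [-0.55,-0.84,-0.15],"turn": 0}])

```text
time_s: 1.08
position: [0.2898, 0.2796, 0.2451]
tcp_rot: [0.35, 3.121, 0.001]
ft_force: [0.7, 0.6, 0.4]
grip_width: 0.0929
gripper_force: 0.0
```

Emit:
jog_arm(motion=[{"delta_pos": [-0.55,-0.84,-0.15],"turn": 0},{"delta_pos": [-0.55,-0.84,-0.15],"turn": 0},{"delta_pos": [-0.55,-0.84,-0.15],"turn": 0},{"delta_pos": [-0.55,-0.84,-0.15],"turn": 0},{"delta_pos": [-0.55,-0.84,-0.15],"turn": 0}])

```text
time_s: 1.5
position: [0.3598, 0.0913, 0.2752]
tcp_rot: [0.351, 3.121, 0.0]
ft_force: [0.9, 0.7, 0.3]
grip_width: 0.0931
gripper_force: 0.0
```

Emit:
jog_arm(motion=[{"delta_pos": [-0.55,-0.84,-0.15],"turn": 0.18},{"delta_pos": [-0.55,-0.84,-0.15],"turn": 0.18},{"delta_pos": [-0.55,-0.84,-0.15],"turn": 0.18},{"delta_pos": [-0.55,-0.84,-0.15],"turn": 0.18},{"delta_pos": [-0.55,-0.84,-0.15],"turn": 0.18},{"delta_pos": [-0.55,-0.84,-0.15],"turn": 0.18},{"delta_pos": [-0.55,-0.84,-0.15],"turn": 0.18},{"delta_pos": [-0.55,-0.84,-0.15],"turn": 0.18},{"delta_pos": [-0.55,-0.84,-0.15],"turn": 0.18},{"delta_pos": [-0.55,-0.84,-0.15],"turn": 0.18}])

```text
time_s: 2.33
position: [0.4297, -0.0948, 0.3045]
tcp_rot: [-1.977, -2.441, 0.0]
ft_force: [-0.5, -0.1, -0.6]
grip_width: 0.093
gripper_force: 0.0
```

```bash
python3 - <<'E'
from h import *
np.set_printoptions(precision=4,suppress=True)
c,im,h=snap("wrist"); save(im,"w1"); s=manip.read_state(); print(s["time_s"],s["position"],R.from_rotvec(s["tcp_rot"]).as_matrix(),s["joint_positions"])
for k in blobs(green(h),200): print(cv2.contourArea(k),cv2.minAreaRect(k)[0])
E
```

```text
2.3833 [ 0.4297 -0.0948  0.3045] [[-0.2152  0.9766  0.    ]
 [ 0.9766  0.2152 -0.    ]
 [-0.      0.     -1.    ]] [-0.2751 -0.405   1.7157  0.      1.8309 -0.4919]
1875.0 (348.4999694824219, 297.4999694824219)
832.5 (437.38824462890625, 227.54705810546875)
468.0 (347.0, 372.0)
354.0 (457.448486328125, 274.13397216796875)
```

View pics/w1.png

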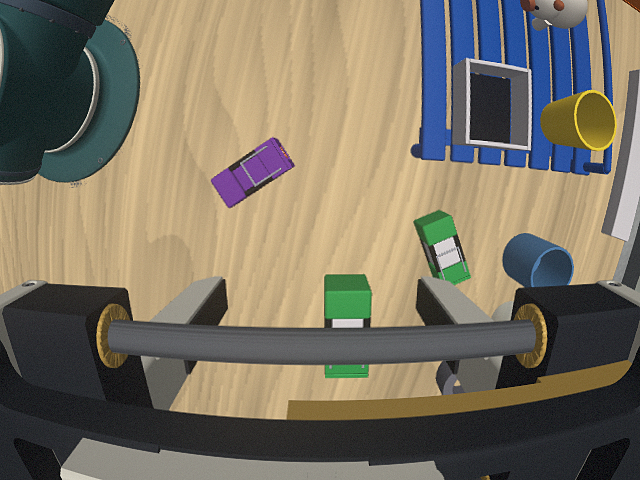

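Wrist view: the large lantern is under the gripper at (347,325), with its long edges at columns 325–371 and its base-top edge near row 290. The bay's outer rim runs from about (455,58) to (531,150).

```bash
python3 - <<'E'
from h import *
np.set_printoptions(precision=4,suppress=True)
cw,im,h=snap("wrist"); ct,t,ht=snap("top")
def quad(h,box):
    m=np.zeros(h.shape[:2],np.uint8); x0,y0,x1,y1=box
    m[y0:y1,x0:x1]=cv2.inRange(h,(0,0,75),(180,70,255))[y0:y1,x0:x1]
    k=cv2.convexHull(np.vstack(blobs(m,10))); 
    for e in range(2,30):
        q=cv2.approxPolyDP(k,e,True)
        if len(q)<=4: break
    return q[:,0].astype(float)
qw=quad(h,(440,45,536,158)); qt=quad(ht,(268,168,328,222))
print(qw,qt)
W=onz(cw,qw,.115); Tt=onz(ct,qt,.115)
for a,u in zip(W,qw):
    j=np.argmin(np.linalg.norm(Tt-a,axis=1)); print("tri",tri(cw,u,ct,qt[j]),a,Tt[j])
for n,P in(("w",W),("t",Tt)): print(n,P.mean(0),[np.degrees(np.arctan2(*(P[i]-P[i-1])[[1,0]])) for i in range(4)],[np.linalg.norm(P[i]-P[i-1]) for i in range(4)])
# lantern in wrist: base blob
m=green(h); k=[k for k in blobs(m,200) if abs(cv2.minAreaRect(k)[0][0]-348)<8][0][:,0]
print("base bbox",k.min(0),k.max(0))
for r in range(278,316,6): print(r,[k[k[:,1]==r][:,0].min(),k[k[:,1]==r][:,0].max()])
col=h[270:300,347]; print(col[:,2])
E
```

```text
[[455.  68.]
 [533.  73.]
 [531. 152.]
 [454. 146.]] [[314. 175.]
 [324. 214.]
 [284. 221.]
 [276. 183.]]
tri [0.5411 0.1098 0.0888] [0.5343 0.1006 0.115 ] [0.5347 0.109  0.115 ]
tri [0.6243 0.1256 0.1275] [0.6312 0.1308 0.115 ] [0.6278 0.1262 0.115 ]
tri [0.6413 0.0352 0.1272] [0.6485 0.0375 0.115 ] [0.6449 0.0349 0.115 ]
tri [0.5463 0.014  0.1293] [0.5517 0.0152 0.115 ] [0.5488 0.0141 0.115 ]
w [0.5915 0.071  0.115 ] [np.float64(101.51730326790336), np.float64(17.296637815492534), np.float64(-79.48833299550103), np.float64(-167.02902971240357)] [np.float64(0.08719345299962346), np.float64(0.10146401781701213), np.float64(0.09490577229240171), np.float64(0.09931457973603448)]
t [0.589  0.0711 0.115 ] [np.float64(-79.3970445629213), np.float64(-167.756143087053), np.float64(98.44779806898586), np.float64(10.461955970923661)] [np.float64(0.09291453571203533), np.float64(0.09829842432005234), np.float64(0.09603017640691079), np.float64(0.09464711730055227)]
base bbox [325 276] [370 319]
278 [np.int32(325), np.int32(365)]
284 [np.int32(325), np.int32(367)]
290 [np.int32(325), np.int32(369)]
296 [np.int32(325), np.int32(370)]
302 [np.int32(325), np.int32(370)]
308 [np.int32(325), np.int32(370)]
314 [np.int32(325), np.int32(370)]
[195 199 199 208 140 120 114 119 120 118 120 114 118 119 113 119 117 121
 117 114 120 152 170 162 158 154 155 159 157 157]
```

```bash
python3 - <<'E'
from h import *
np.set_printoptions(precision=4,suppress=True)
cw=cam("wrist"); ct=cam("top"); s=manip.read_state(); M=R.from_rotvec(s["tcp_rot"]).as_matrix()
P=onz(cw,[(325,291),(370.5,291)],.072); print(P, np.linalg.norm(P[1]-P[0]))
# base centre-edge seen from top: corners from the base's top-face edge at px
b=P.mean(0); z=np.array([.2152,-.9766,0]); g=b+z*.108; print("base edge",b,"cap",b+z*.13,"grasp",g, "delta tool m",M.T@(np.r_[g[:2],.036-.0188]-s["position"]))
print("height by two views, base corners:",tri(cw,(325,291),ct,(409,256.5)),tri(cw,(370.5,291),ct,(402,232.5)))
E
```

```text
[[ 0.4558 -0.1895  0.072 ]
 [ 0.5112 -0.1774  0.072 ]] 0.056761248511607076
base edge [ 0.4835 -0.1834  0.072 ] cap [ 0.5115 -0.3104  0.072 ] grasp [ 0.5067 -0.2889  0.072 ] delta tool m [-0.2064  0.0327  0.2874]
height by two views, base corners: [ 0.452 -0.19   0.068] [ 0.5052 -0.1715  0.0904]
```

Emit:
jog_arm(motion=[{"delta_pos": [-1,0.15,0.85],"turn": 0},{"delta_pos": [-1,0.15,0.85],"turn": 0},{"delta_pos": [-1,0.15,0.85],"turn": 0},{"delta_pos": [-1,0.15,0.85],"turn": 0},{"delta_pos": [-1,0.15,0.85],"turn": 0},{"delta_pos": [-1,0.15,0.85],"turn": 0},{"delta_pos": [-1,0.15,0.85],"turn": 0},{"delta_pos": [-1,0.15,0.85],"turn": 0}])

```text
time_s: 3.15
position: [0.5011, -0.2847, 0.1312]
tcp_rot: [-1.965, -2.445, 0.001]
ft_force: [-0.2, 0.3, 0.3]
grip_width: 0.093
gripper_force: 0.0
```

```bash
python3 - <<'E'
from h import *
np.set_printoptions(precision=4,suppress=True)
c,im,h=snap("wrist"); save(im,"w2"); print(manip.read_state()["position"])
for k in blobs(green(h),200):print(cv2.contourArea(k),k[:,0].min(0),k[:,0].max(0))
E
```

```text
[ 0.5014 -0.2837  0.1335]
4467.0 [286 107] [370 162]
3565.0 [287 235] [368 285]
1385.5 [447  15] [502  53]
1223.0 [480  87] [531 130]
```

View pics/w2.png

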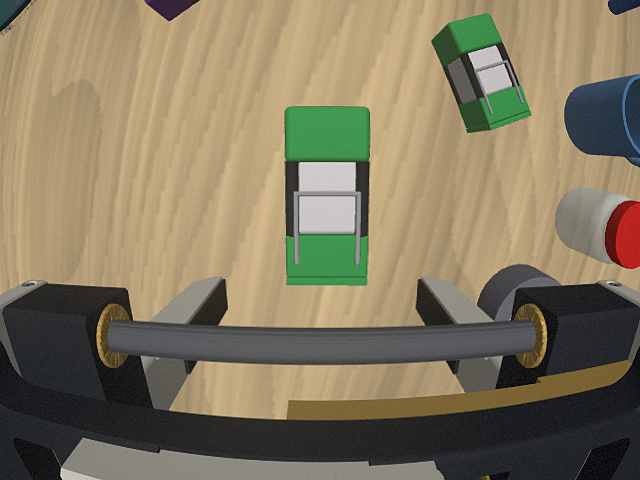

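The lantern is seen clearly, with the base at rows 107–162 and the cap at rows 235–285, between columns 286 and 369. It is square to the tool.

```bash
python3 - <<'E'
from h import *
np.set_printoptions(precision=4,suppress=True)
c,im,h=snap("wrist"); s=manip.read_state(); M=R.from_rotvec(s["tcp_rot"]).as_matrix()
P=onz(c,[(286,110),(370,110),(368,284),(287,284)],.072); L=(P-s["position"])@M; print(s["position"],s["tcp_rot"]);print(L)
# height: base edge in this and first view, camera moved along tool x
e=L[:2].mean(0); cap=L[2:].mean(0); print(cap-e, "grasp rel (m)", cap+(e-cap)/np.linalg.norm(e-cap)*.022, "dz",s["position"][2]-(.036-.0188))
print("world cap",P[2:].mean(0),"base",P[:2].mean(0),"yaw",np.degrees(np.arctan2(L[2:].mean(0)[1]-e[1],-(cap-e)[0])))
T=np.eye(4);T[:3,:3]=R.from_rotvec([-1.977,-2.441,0]).as_matrix();T[:3,3]=[.4297,-.0948,.3045]
c1=(T@eyes.camera_params("wrist")["mount"],)+c[1:]
print("two-place height",tri(c1,(325,291),c,(286,110)),tri(c1,(370.5,291),c,(370,110)))
E
```

```text
[ 0.5019 -0.2832  0.1351] [-1.9669 -2.4492 -0.0003]
[[ 0.0984 -0.0252  0.0631]
 [ 0.0987  0.0331  0.0631]
 [-0.0278  0.0343  0.0631]
 [-0.0278 -0.0261  0.0631]]
[-0.1264  0.0002 -0.    ] grasp rel (m) [-0.0058  0.0041  0.0631] dz 0.1178862105366425
world cap [ 0.5119 -0.3095  0.072 ] base [ 0.4844 -0.1861  0.072 ] yaw 0.07665812946961152
two-place height [ 0.4552 -0.192   0.0661] [ 0.5121 -0.1794  0.0682]
```

Emit:
jog_arm(motion=[{"delta_pos": [-0.03,0.02,0.3],"turn": 0},{"delta_pos": [-0.03,0.02,0.45],"turn": 0},{"delta_pos": [-0.03,0.02,0.55],"turn": 0},{"delta_pos": [-0.03,0.02,0.58],"turn": 0},{"delta_pos": [-0.03,0.02,0.58],"turn": 0}])

```text
time_s: 3.67
position: [0.5069, -0.2875, 0.0189]
tcp_rot: [-1.966, -2.449, -0.0]
ft_force: [0.2, -0.1, -0.0]
grip_width: 0.0928
gripper_force: 0.0
```

Emit:
jog_arm(motion=[{"delta_pos": [0,0,0],"turn": 0},{"delta_pos": [0,0,0],"turn": 0},{"delta_pos": [0,0,0],"turn": 0},{"delta_pos": [0,0,0],"turn": 0},{"delta_pos": [0,0,0],"turn": 0},{"delta_pos": [0,0,0],"turn": 0}], claw=-0.31)

```text
time_s: 4.17
position: [0.5071, -0.2889, 0.0191]
tcp_rot: [1.969, 2.448, -0.001]
ft_force: [-3.7, -1.4, 2.0]
grip_width: 0.0617
gripper_force: 2.0
```

Emit:
jog_arm(motion=[{"delta_pos": [0,0,0],"turn": 0},{"delta_pos": [0,0,0],"turn": 0},{"delta_pos": [0,0,0],"turn": 0}], claw=-0.26)

```text
time_s: 4.42
position: [0.5069, -0.2889, 0.0189]
tcp_rot: [1.969, 2.448, -0.001]
ft_force: [-4.5, -1.0, 6.1]
grip_width: 0.0598
gripper_force: 28.1
```

Emit:
jog_arm(motion=[{"delta_pos": [0.03,0,-0.065],"turn": 0},{"delta_pos": [0.065,0,-0.133],"turn": 0},{"delta_pos": [0.11,0,-0.19],"turn": 0},{"delta_pos": [0.162,0,-0.246],"turn": 0},{"delta_pos": [0.162,0,-0.246],"turn": 0}], claw=-0.27)

```text
time_s: 4.83
position: [0.5008, -0.2556, 0.071]
tcp_rot: [1.966, 2.446, 0.002]
ft_force: [-0.3, -1.1, -6.3]
grip_width: 0.0596
gripper_force: 18.7
```

```bash
python3 - <<'E'
from h import *
c,im,h=snap("scene"); save(im,"s3",(90,180,330,360),3)
E
```

```text
(no output)
```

View pics/s3.png

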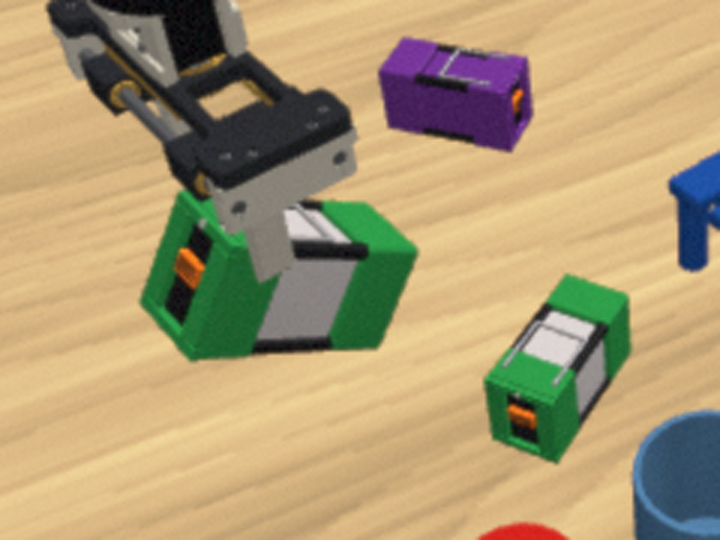

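Emit:
jog_arm(motion=[{"delta_pos": [0,0,0],"turn": 0},{"delta_pos": [0,0,0],"turn": 0},{"delta_pos": [0,0,0],"turn": 0}], claw=-0.278)

```text
time_s: 5.13
position: [0.5006, -0.2575, 0.0682]
tcp_rot: [1.968, 2.447, 0.0]
ft_force: [1.8, -3.2, 3.2]
grip_width: 0.0599
gripper_force: 11.5
```

```bash
python3 - <<'E'
from h import *
c,im,h=snap("scene"); save(im,"s4",(90,180,330,360),3)
for k in blobs(orange(h),8): print(cv2.minAreaRect(k))
E
```

```text
((613.5, 279.5), (87.0, 51.0), 90.0)
((539.2288818359375, 204.79002380371094), (30.3619441986084, 12.393355369567871), 16.50436019897461)
((207.5, 4.5), (9.0, 15.0), 90.0)
((153.54054260253906, 271.2567443847656), (12.670991897583008, 7.091105937957764), 54.462318420410156)
((265.1000061035156, 318.800048828125), (9.838699340820312, 3.130495071411133), 26.56505012512207)
```

View pics/s4.png

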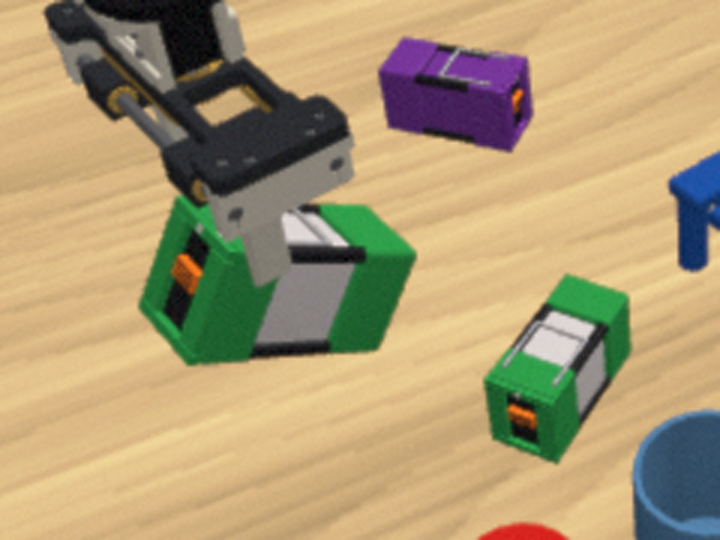

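Emit:
jog_arm(motion=[{"delta_pos": [0.06,0,-0.045],"turn": 0},{"delta_pos": [0.123,0,-0.083],"turn": 0},{"delta_pos": [0.19,0,-0.11],"turn": 0},{"delta_pos": [0.264,0,-0.132],"turn": 0},{"delta_pos": [0.34,0,-0.14],"turn": 0},{"delta_pos": [0.412,0,-0.142],"turn": 0},{"delta_pos": [0.412,0,-0.142],"turn": 0}])

```text
time_s: 5.77
position: [0.4818, -0.1736, 0.0961]
tcp_rot: [-1.967, -2.449, -0.001]
ft_force: [-0.2, 0.2, -7.6]
grip_width: 0.0597
gripper_force: 11.4
```

Emit:
jog_arm(motion=[{"delta_pos": [0.05,0,0.006],"turn": 0},{"delta_pos": [0.1,0,0.016],"turn": 0},{"delta_pos": [0.146,0,0.028],"turn": 0},{"delta_pos": [0.146,0,0.028],"turn": 0},{"delta_pos": [0.146,0,0.028],"turn": 0}])

```text
time_s: 6.18
position: [0.4761, -0.1474, 0.0903]
tcp_rot: [-1.968, -2.449, 0.0]
ft_force: [0.4, 0.2, -7.0]
grip_width: 0.0597
gripper_force: 11.4
```

```bash
python3 - <<'E'
from h import *
c,im,h=snap("scene"); save(im,"s5",(90,160,330,340),3)
E
```

```text
(no output)
```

View pics/s5.png

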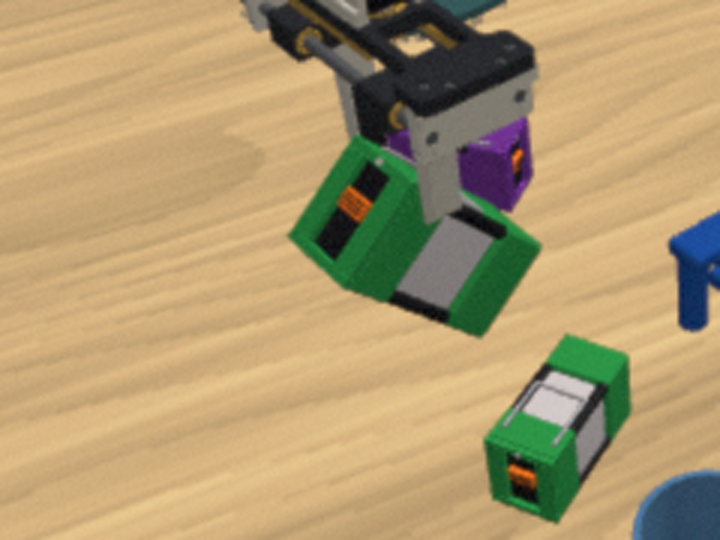

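Still about 35° short of upright, held by pad friction. I'll lower it until the base edge touches, then drag toward +tool x so the table turns it upright.

Emit:
jog_arm(motion=[{"delta_pos": [0,0,0.02],"turn": 0},{"delta_pos": [0,0,0.035],"turn": 0},{"delta_pos": [0,0,0.035],"turn": 0}], claw=-0.281)

```text
time_s: 6.48
position: [0.4759, -0.1482, 0.0826]
tcp_rot: [-1.969, -2.447, 0.001]
ft_force: [-0.7, 0.0, -7.1]
grip_width: 0.0603
gripper_force: 8.7
```

Emit:
jog_arm(motion=[{"delta_pos": [0.03,0,0.01],"turn": 0},{"delta_pos": [0.07,0,0.01],"turn": 0},{"delta_pos": [0.1,0,0.01],"turn": 0},{"delta_pos": [0.1,0,0.01],"turn": 0}])

```text
time_s: 6.82
position: [0.4719, -0.1274, 0.0822]
tcp_rot: [1.968, 2.448, 0.001]
ft_force: [-1.0, -0.5, 1.6]
grip_width: 0.0595
gripper_force: 8.7
```

```bash
cat > tilt.py <<'E'
from h import *
# tilt from the scene view: direction of the long side edge of the white/black diffuser is hard; use orange switch + dark slot in cap: fit slot's outline
c,im,h=snap("scene"); np.set_printoptions(precision=1,suppress=True)
s=manip.read_state(); print(s["position"].round(4),s["ft_force"])
p=s["position"]; T=c[0]; q=T[:3,:3].T@(p-T[:3,3]); u=(q[:2]/q[2]*c[1]+[c[2],c[3]]); print("tcp px",u)
for k in blobs(orange(h),8):
    r=cv2.minAreaRect(k)
    if np.hypot(*(np.array(r[0])-u))<70: print("orange",r)
g=green(h)
for k in blobs(g,60):
    r=cv2.minAreaRect(k)
    if np.hypot(*(np.array(r[0])-u))<70: print("green",cv2.contourArea(k),cv2.approxPolyDP(k,2.5,True)[:,0].tolist())
E
python3 tilt.py
```

```text
[ 0.5 -0.1  0.1] [-1.5 -1.2  2.3]
tcp px [238.1 235.7]
orange ((219.00003051757812, 225.00003051757812), (9.899495124816895, 7.071067810058594), 45.0)
green 1125.0 [[220, 204], [196, 235], [226, 258], [243, 234], [240, 219], [230, 213], [232, 217], [211, 242], [204, 237], [213, 222], [228, 210]]
green 459.0 [[266, 241], [244, 264], [243, 270], [250, 275], [273, 250]]
```

Emit:
jog_arm(motion=[{"delta_pos": [0.04,0,0],"turn": 0},{"delta_pos": [0.08,0,0],"turn": 0},{"delta_pos": [0.12,0,0],"turn": 0},{"delta_pos": [0.12,0,0],"turn": 0}])

```text
time_s: 7.2
position: [0.4663, -0.1035, 0.0812]
tcp_rot: [-1.967, -2.448, -0.0]
ft_force: [-1.1, 0.6, -3.4]
grip_width: 0.06
gripper_force: 8.7
```

```bash
python3 tilt.py
```

```text
[ 0.5 -0.1  0.1] [-0.8 -0.6 -2.6]
tcp px [248.9 230.2]
orange ((230.25001525878906, 217.25001525878906), (9.192387580871582, 7.071067810058594), 45.0)
green 1169.5 [[233, 198], [206, 226], [241, 263], [233, 251], [254, 230], [252, 212], [242, 207], [244, 211], [221, 233], [214, 228], [228, 211], [239, 206], [240, 202]]
green 454.5 [[272, 241], [245, 266], [254, 274], [277, 251]]
green 368.0 [[279, 273], [273, 282], [293, 289], [295, 306], [300, 298], [299, 279]]
```

```bash
cat > tilt.py <<'E'
from h import *
np.set_printoptions(precision=3,suppress=True)
c,im,h=snap("scene"); s=manip.read_state(); p=s["position"]; M=R.from_rotvec(s["tcp_rot"]).as_matrix()
print("pos",p.round(4),"F",np.round(s["ft_force"],1),s["time_s"])
T=c[0]; q=T[:3,:3].T@(p-T[:3,3]); u=q[:2]/q[2]*c[1]+[c[2],c[3]]
for k in blobs(green(h),60):
    if np.hypot(*(k[:,0].mean(0)-u))>75: continue
    v=cv2.approxPolyDP(k,2.5,True)[:,0]; o,d=ray(c,v); n=M[:,1]
    P=o+d*((n@(p+.03*n-o))/(d@n))[:,None]
    print(cv2.contourArea(k)); print(np.c_[v,(P-p)@M[:,0]*1e3,P[:,2]*1e3].round(0).tolist())
E
python3 tilt.py
```

```text
pos [ 0.467 -0.104  0.081] F [-0.8  0.4 -3.6] 7.3
1171.5
[[233.0, 197.0, -39.0, 192.0], [206.0, 226.0, -96.0, 162.0], [240.0, 262.0, -45.0, 50.0], [233.0, 252.0, -55.0, 81.0], [254.0, 230.0, -7.0, 105.0], [251.0, 211.0, -9.0, 148.0], [243.0, 206.0, -23.0, 166.0], [244.0, 211.0, -22.0, 155.0], [221.0, 234.0, -72.0, 132.0], [214.0, 228.0, -83.0, 151.0], [228.0, 211.0, -52.0, 170.0], [239.0, 206.0, -31.0, 170.0], [240.0, 202.0, -28.0, 176.0]]
455.0
[[272.0, 241.0, 29.0, 57.0], [248.0, 261.0, -28.0, 42.0], [245.0, 267.0, -36.0, 32.0], [254.0, 274.0, -19.0, 2.0], [277.0, 251.0, 39.0, 26.0]]
365.5
[[279.0, 273.0, 39.0, -34.0], [274.0, 282.0, 25.0, -50.0], [293.0, 289.0, 72.0, -105.0], [295.0, 306.0, 75.0, -162.0], [300.0, 298.0, 90.0, -147.0], [299.0, 279.0, 90.0, -86.0]]
```

The tilt measured in the face plane is 22° short of upright, and the base edge is on the table. I'll continue around that edge: +36 mm and 15 mm down.

Emit:
jog_arm(motion=[{"delta_pos": [0.04,0,0.008],"turn": 0},{"delta_pos": [0.08,0,0.022],"turn": 0},{"delta_pos": [0.12,0,0.04],"turn": 0},{"delta_pos": [0.15,0,0.055],"turn": 0},{"delta_pos": [0.17,0,0.065],"turn": 0},{"delta_pos": [0.17,0,0.065],"turn": 0}])

```text
time_s: 7.8
position: [0.4594, -0.0704, 0.0686]
tcp_rot: [-1.968, -2.448, -0.001]
ft_force: [-1.5, 2.7, 3.2]
grip_width: 0.0599
gripper_force: 9.1
```

```bash
python3 tilt.py
```

```text
pos [ 0.459 -0.071  0.069] F [-2.2  3.8  4.7] 7.85
1438.5
[[254.0, 193.0, -33.0, 181.0], [222.0, 212.0, -98.0, 174.0], [228.0, 229.0, -92.0, 135.0], [244.0, 242.0, -65.0, 90.0], [269.0, 225.0, -9.0, 98.0], [268.0, 205.0, -7.0, 143.0], [260.0, 203.0, -23.0, 155.0]]
590.5
[[279.0, 246.0, 10.0, 36.0], [273.0, 245.0, -4.0, 47.0], [251.0, 262.0, -57.0, 36.0], [237.0, 249.0, -81.0, 83.0], [235.0, 252.0, -86.0, 79.0], [237.0, 259.0, -84.0, 61.0], [255.0, 274.0, -51.0, 1.0], [280.0, 256.0, 10.0, 10.0]]
365.5
[[279.0, 273.0, 4.0, -34.0], [274.0, 282.0, -10.0, -50.0], [294.0, 290.0, 40.0, -109.0], [295.0, 306.0, 40.0, -161.0], [300.0, 298.0, 56.0, -146.0], [299.0, 279.0, 55.0, -86.0]]
```

Emit:
jog_arm(motion=[{"delta_pos": [0.025,0,0.015],"turn": 0},{"delta_pos": [0.05,0,0.03],"turn": 0},{"delta_pos": [0.065,0,0.042],"turn": 0},{"delta_pos": [0.065,0,0.042],"turn": 0}])

```text
time_s: 8.18
position: [0.4568, -0.0586, 0.0601]
tcp_rot: [1.968, 2.448, 0.0]
ft_force: [0.2, -0.0, 1.2]
grip_width: 0.0599
gripper_force: 9.2
```

```bash
python3 tilt.py
```

```text
pos [ 0.457 -0.059  0.06 ] F [-0.4  2.8  2. ] 8.2333
1384.0
[[260.0, 193.0, -34.0, 175.0], [229.0, 208.0, -97.0, 175.0], [231.0, 223.0, -97.0, 144.0], [249.0, 239.0, -67.0, 91.0], [274.0, 226.0, -10.0, 90.0], [273.0, 203.0, -8.0, 142.0], [267.0, 202.0, -21.0, 150.0]]
635.0
[[281.0, 248.0, 2.0, 28.0], [276.0, 246.0, -10.0, 40.0], [253.0, 261.0, -64.0, 36.0], [238.0, 247.0, -91.0, 86.0], [236.0, 251.0, -96.0, 80.0], [238.0, 260.0, -95.0, 58.0], [255.0, 274.0, -64.0, 1.0], [281.0, 259.0, -0.0, 0.0]]
367.5
[[279.0, 273.0, -8.0, -34.0], [274.0, 282.0, -22.0, -50.0], [293.0, 289.0, 25.0, -104.0], [295.0, 306.0, 28.0, -161.0], [300.0, 298.0, 43.0, -146.0], [299.0, 279.0, 43.0, -86.0]]
```

The underside is now level (heights 1 and 0 mm). Releasing.

Emit:
jog_arm(motion=[{"delta_pos": [0,0,0],"turn": 0},{"delta_pos": [0,0,0],"turn": 0},{"delta_pos": [0,0,0],"turn": 0},{"delta_pos": [0,0,0],"turn": 0},{"delta_pos": [0,0,0],"turn": 0},{"delta_pos": [0,0,0],"turn": 0}], claw=-1)

```text
time_s: 8.73
position: [0.4567, -0.0592, 0.0601]
tcp_rot: [-1.969, -2.448, 0.0]
ft_force: [0.4, -0.2, 0.8]
grip_width: 0.0919
gripper_force: 0.0
```

Emit:
jog_arm(motion=[{"delta_pos": [0.2,0,-0.5],"turn": 0},{"delta_pos": [0.2,0,-0.95],"turn": 0},{"delta_pos": [0.2,0,-0.95],"turn": 0},{"delta_pos": [0.2,0,-0.95],"turn": 0},{"delta_pos": [0.2,0,-0.95],"turn": 0},{"delta_pos": [0.2,0,-0.95],"turn": 0},{"delta_pos": [0.2,0,-0.95],"turn": 0}])

```text
time_s: 9.32
position: [0.4486, -0.0199, 0.2516]
tcp_rot: [1.967, 2.447, 0.002]
ft_force: [-0.6, 0.3, -0.9]
grip_width: 0.0933
gripper_force: 0.0
```

```bash
python3 - <<'E'
from h import *
c,im,h=snap("wrist"); save(im,"w6"); print(manip.read_state()["position"])
for k in blobs(green(h),200):print(cv2.contourArea(k),cv2.approxPolyDP(k,3,True)[:,0].tolist())
for k in blobs(orange(h),20):print("o",cv2.minAreaRect(k))
E
```

```text
[ 0.44817247 -0.02003759  0.2499279 ]
2559.5 [[294, 259], [290, 269], [291, 328], [307, 327], [306, 277], [318, 276], [320, 269], [324, 276], [337, 277], [336, 328], [351, 328], [354, 271], [350, 260], [343, 265], [340, 259], [302, 259], [297, 265]]
609.5 [[423, 271], [395, 282], [408, 313], [416, 310], [418, 280], [426, 275]]
308.5 [[298, 242], [303, 247], [345, 245], [344, 240]]
o ((321.5, 300.5), (13.0, 23.0), 90.0)
o ((250.00563049316406, 213.30899047851562), (13.885972023010254, 3.285993814468384), 57.9946174621582)
```

View pics/w6.png

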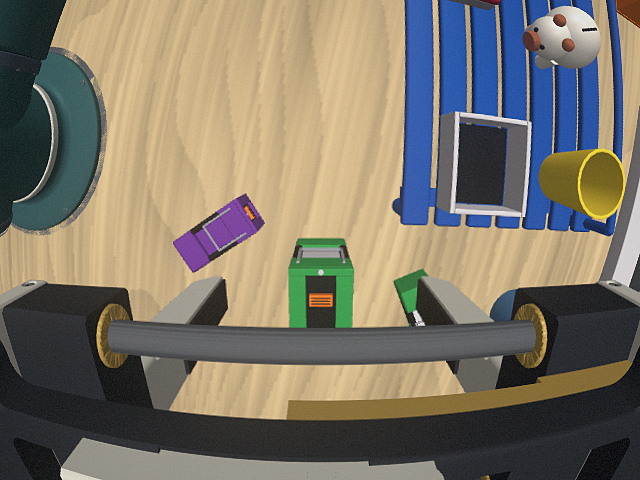

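The lantern stands upright with the white dot at (320,272), on the +tool-x end, and the switch at (321,300). The bay's rim runs from about (440,113) to (530,215).

```bash
python3 - <<'E'
from h import *
np.set_printoptions(precision=4,suppress=True)
c=cam("wrist"); s=manip.read_state(); p=s["position"]; M=R.from_rotvec(s["tcp_rot"]).as_matrix()
def t(uv,z): return (onz(c,uv,z)-p)@M
print(p,"cap edge",t([(290,268),(353.5,268)],.13),"dot/switch",t([(320,272),(321.5,300.5)],.13))
print("side edges",t([(290.5,320),(351.5,320)],.13),"small",t([(395,282),(408,313)],.045))
print("bay outer rim top quad (view)")
im=eyes.snapshot("wrist"); h=cv2.cvtColor(im,cv2.COLOR_RGB2HSV)
m=np.zeros(h.shape[:2],np.uint8); m[100:225,432:536]=cv2.inRange(h,(0,0,20),(180,60,255))[100:225,432:536]
k=cv2.convexHull(blobs(m,100)[0])
for e in np.arange(1,20,.5):
    q=cv2.approxPolyDP(k,e,True)
    if len(q)<=4: break
P=onz(c,q[:,0],.115); print(q[:,0].tolist()); print(P); print(P.mean(0),[np.degrees(np.arctan2(*(P[i]-P[i-1])[[1,0]])) for i in range(4)],[np.linalg.norm(P[i]-P[i-1]) for i in range(4)])
E
```

```text
[ 0.4482 -0.02    0.2499] cap edge [[-0.0333 -0.0281  0.1199]
 [-0.0332  0.0291  0.1199]] dot/switch [[-0.037  -0.0011  0.1199]
 [-0.0647  0.0003  0.1199]]
side edges [[-0.085  -0.0289  0.1199]
 [-0.0849  0.0287  0.1199]] small [[-0.0771  0.0861  0.205 ]
 [-0.1172  0.105   0.205 ]]
bay outer rim top quad (view)
[[443, 117], [533, 122], [526, 218], [439, 207]]
[[0.5345 0.1069 0.115 ]
 [0.6295 0.1328 0.115 ]
 [0.648  0.037  0.115 ]
 [0.5512 0.0243 0.115 ]]
[0.5908 0.0753 0.115 ] [np.float64(101.4880249294623), np.float64(15.225123173280076), np.float64(-79.06087977507916), np.float64(-172.50197212288)] [np.float64(0.08429592253275073), np.float64(0.09848997264699887), np.float64(0.097509864310761), np.float64(0.09758291705860371)]
```

Emit:
jog_arm(motion=[{"delta_pos": [-0.17,0,0],"turn": 0},{"delta_pos": [-0.345,0,0.15],"turn": 0},{"delta_pos": [-0.345,0,0.35],"turn": 0},{"delta_pos": [-0.345,0,0.55],"turn": 0},{"delta_pos": [-0.345,0,0.72],"turn": 0},{"delta_pos": [-0.345,0,0.81],"turn": 0},{"delta_pos": [-0.345,0,0.81],"turn": 0}])

```text
time_s: 10.0
position: [0.46, -0.087, 0.0823]
tcp_rot: [-1.965, -2.441, 0.006]
ft_force: [-0.4, 0.3, -0.4]
grip_width: 0.0931
gripper_force: 0.0
```

Emit:
jog_arm(motion=[{"delta_pos": [0,0,0],"turn": 0},{"delta_pos": [0,0,0],"turn": 0},{"delta_pos": [0,0,0],"turn": 0},{"delta_pos": [0,0,0],"turn": 0},{"delta_pos": [0,0,0],"turn": 0},{"delta_pos": [0,0,0],"turn": 0},{"delta_pos": [0,0,0],"turn": 0},{"delta_pos": [0,0,0],"turn": 0}], claw=-0.22)

```text
time_s: 10.67
position: [0.4632, -0.0875, 0.0889]
tcp_rot: [1.968, 2.447, 0.001]
ft_force: [-2.1, -0.5, 5.5]
grip_width: 0.0596
gripper_force: 30.0
```

Emit:
jog_arm(motion=[{"delta_pos": [0,0,-0.15],"turn": 0},{"delta_pos": [0,0,-0.3],"turn": 0},{"delta_pos": [0,0,-0.5],"turn": 0},{"delta_pos": [0,0,-0.7],"turn": 0},{"delta_pos": [0,0,-0.8],"turn": 0},{"delta_pos": [0,0,-0.8],"turn": 0}])

```text
time_s: 11.17
position: [0.4639, -0.0876, 0.2524]
tcp_rot: [1.966, 2.444, 0.004]
ft_force: [1.3, 0.3, -6.3]
grip_width: 0.0595
gripper_force: 30.0
```

```bash
python3 tilt.py; python3 - <<'E'
from h import *
np.set_printoptions(precision=4,suppress=True)
c,im,h=snap("wrist"); s=manip.read_state(); p=s["position"]; M=R.from_rotvec(s["tcp_rot"]).as_matrix(); print(p)
cv2.imwrite("pics/w7.png",im[:,:,::-1])
# bay rim in top view, subpixel by lines: white hull
ct,t,ht=snap("top")
for n,c,h,b in(("w",c,h,None),("t",ct,ht,None)):
    # predicted bay area
    T=c[0]; C=np.array([.590,.073,.10]); q=T[:3,:3].T@(C-T[:3,3]); 
    if c[4]: th=np.arctan2(np.hypot(*q[:2]),q[2]); u=q[:2]/np.hypot(*q[:2])*th*c[1]+[c[2],c[3]]
    else: u=q[:2]/q[2]*c[1]+[c[2],c[3]]
    w=.075*c[1]/np.linalg.norm(q); x0,x1,y0,y1=[int(v) for v in(u[0]-w,u[0]+w,u[1]-w,u[1]+w)]
    m=np.zeros(h.shape[:2],np.uint8); y0=max(y0,0);m[y0:y1,x0:x1]=cv2.inRange(h,(0,0,15),(180,60,255))[y0:y1,x0:x1]
    k=max(blobs(m,100),key=cv2.contourArea); print(n,u,cv2.contourArea(k))
    k=cv2.convexHull(k)
    for e in np.arange(1,20,.5):
        a=cv2.approxPolyDP(k,e,True)
        if len(a)<=4: break
    P=onz(c,a[:,0],.115); print(a[:,0].tolist(),P.mean(0)); print(P)
E
```

```text
pos [ 0.463 -0.087  0.249] F [ 0.  -0.2 -7.2] 11.2167
1415.5
[[267.0, 121.0, 22.0, 300.0], [267.0, 131.0, 21.0, 283.0], [254.0, 139.0, -5.0, 279.0], [251.0, 128.0, -8.0, 299.0], [236.0, 133.0, -36.0, 300.0], [228.0, 130.0, -49.0, 309.0], [242.0, 120.0, -23.0, 317.0], [249.0, 120.0, -11.0, 312.0], [249.0, 113.0, -9.0, 323.0], [217.0, 124.0, -65.0, 325.0], [218.0, 145.0, -69.0, 292.0], [237.0, 159.0, -40.0, 257.0], [273.0, 145.0, 30.0, 254.0], [273.0, 124.0, 33.0, 291.0]]
934.5
[[276.0, 177.0, 32.0, 192.0], [270.0, 174.0, 20.0, 203.0], [244.0, 188.0, -34.0, 200.0], [227.0, 175.0, -62.0, 237.0], [225.0, 182.0, -67.0, 226.0], [228.0, 193.0, -65.0, 204.0], [247.0, 205.0, -33.0, 164.0], [276.0, 191.0, 29.0, 164.0]]
[ 0.4628 -0.0874  0.2467]
w [481.9447  98.3289] 8816.0
[[443, 52], [532, 57], [531, 150], [441, 142]] [0.5924 0.0713 0.115 ]
[[0.5371 0.1009 0.115 ]
 [0.6307 0.1316 0.115 ]
 [0.6489 0.0369 0.115 ]
 [0.553  0.0159 0.115 ]]
t [298.8281 199.2132] 1536.5
[[314, 175], [324, 214], [284, 220], [276, 184]] [0.589  0.0711 0.115 ]
[[0.6449 0.0349 0.115 ]
 [0.5488 0.0141 0.115 ]
 [0.5371 0.109  0.115 ]
 [0.6253 0.1263 0.115 ]]
```

Emit:
jog_arm(motion=[{"delta_pos": [0,0.2,-0.05],"turn": 0},{"delta_pos": [0,0.4,-0.1],"turn": 0},{"delta_pos": [0,0.6,-0.1],"turn": 0},{"delta_pos": [0,0.75,-0.1],"turn": 0},{"delta_pos": [0,0.8,-0.1],"turn": 0},{"delta_pos": [0,0.8,-0.1],"turn": 0},{"delta_pos": [0,0.8,-0.1],"turn": 0}])

```text
time_s: 11.9
position: [0.6186, -0.053, 0.2651]
tcp_rot: [-1.966, -2.445, 0.004]
ft_force: [-0.5, 0.1, -7.7]
grip_width: 0.0594
gripper_force: 29.9
```

```bash
python3 - <<'E'
from h import *
np.set_printoptions(precision=4,suppress=True)
c,im,h=snap("wrist"); s=manip.read_state(); p=s["position"]; M=R.from_rotvec(s["tcp_rot"]).as_matrix(); print(p,s["tcp_rot"])
cv2.imwrite("pics/w8.png",im[:,:,::-1])
C=np.array([.595,.0735,.115]); T=c[0]; q=T[:3,:3].T@(C-T[:3,3]); th=np.arctan2(np.hypot(*q[:2]),q[2]); u=q[:2]/np.hypot(*q[:2])*th*c[1]+[c[2],c[3]]; print("pred",u)
w=.075*c[1]/np.linalg.norm(q)
x0,x1,y0,y1=[max(0,int(v)) for v in(u[0]-w,u[0]+w,u[1]-w,u[1]+w)]
hh=h[y0:y1,x0:x1]; m=cv2.inRange(hh,(0,0,15),(180,60,255)); k=max(blobs(m,100),key=cv2.contourArea)
def quad(k):
    k=cv2.convexHull(k)
    for e in np.arange(1,20,.5):
        a=cv2.approxPolyDP(k,e,True)
        if len(a)<=4: break
    return a[:,0]+[x0,y0]
def rep(n,a,z):
    P=onz(c,a,z);L=(P-p)@M; print(n,a.tolist(),"mean",P.mean(0),"tool",L.mean(0));print(L[:,:2])
rep("outer",quad(k),.115)
# floor (dark)
d=cv2.inRange(hh,(0,0,0),(180,255,60)); 
for k in blobs(d,400)[:2]: rep("dark",quad(k),.07)
save(im,"w8c",(x0,y0,x1,y1),4)
E
```

```text
[ 0.6183 -0.0532  0.2661] [-1.9674 -2.446   0.0027]
pred [326.6207  90.1833]
outer [[288, 40], [377, 43], [375, 141], [285, 138]] mean [0.599 0.076 0.115] tool [0.1302 0.0093 0.1512]
[[ 0.1793 -0.0316]
 [ 0.1772  0.0523]
 [ 0.081   0.0501]
 [ 0.0833 -0.0338]]
dark [[365, 60], [364, 134], [297, 133], [300, 68]] mean [0.6006 0.0744 0.07  ] tool [0.1283 0.0106 0.1962]
[[ 0.1712  0.0459]
 [ 0.09    0.0447]
 [ 0.0906 -0.0256]
 [ 0.1614 -0.0227]]
```

View pics/w8c.png

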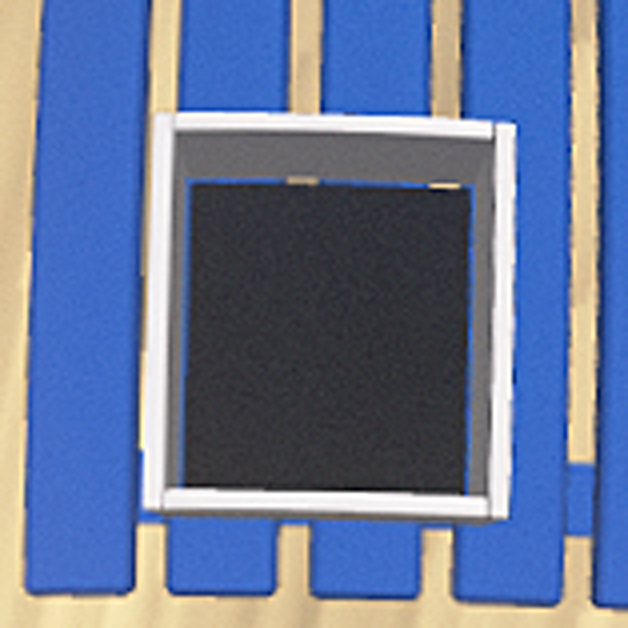

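The crop shows the bay's white rim from about (288,40) to (377,141) in the full picture, empty, and turned about 1.3° from the tool. I'm moving over it.

Emit:
jog_arm(motion=[{"delta_pos": [0.2,0.015,0],"turn": 0.0037},{"delta_pos": [0.4,0.03,0],"turn": 0.0037},{"delta_pos": [0.55,0.046,0],"turn": 0.0037},{"delta_pos": [0.63,0.046,0],"turn": 0.0037},{"delta_pos": [0.65,0.046,0],"turn": 0.0037},{"delta_pos": [0.65,0.046,0],"turn": 0.0037},{"delta_pos": [0.65,0.046,0],"turn": 0.0037}])

```text
time_s: 12.53
position: [0.5998, 0.0752, 0.2681]
tcp_rot: [1.997, 2.425, -0.0]
ft_force: [0.1, 1.2, -6.0]
grip_width: 0.0593
gripper_force: 30.0
```

```bash
python3 tilt.py; python3 - <<'E'
from h import *
np.set_printoptions(precision=4,suppress=True)
s=manip.read_state(); M=R.from_rotvec(s["tcp_rot"]).as_matrix(); print(s["position"],M.T@(np.array([.599,.076,.159])-s["position"]))
E
```

```text
pos [0.6   0.075 0.268] F [ 0.3  0.4 -6.6] 12.5833
1589.0
[[383.0, 116.0, -29.0, 344.0], [349.0, 128.0, -94.0, 348.0], [348.0, 149.0, -94.0, 317.0], [373.0, 165.0, -41.0, 270.0], [405.0, 150.0, 30.0, 268.0], [407.0, 135.0, 30.0, 294.0], [393.0, 142.0, -1.0, 293.0], [390.0, 140.0, -9.0, 299.0], [392.0, 130.0, -7.0, 315.0], [374.0, 137.0, -44.0, 317.0], [363.0, 132.0, -67.0, 333.0], [376.0, 123.0, -42.0, 338.0], [392.0, 125.0, -8.0, 323.0], [392.0, 121.0, -9.0, 330.0]]
1001.5
[[345.0, 197.0, -96.0, 238.0], [370.0, 212.0, -39.0, 182.0], [396.0, 197.0, 22.0, 182.0], [399.0, 181.0, 25.0, 213.0], [393.0, 181.0, 9.0, 220.0], [369.0, 195.0, -44.0, 218.0], [365.0, 189.0, -54.0, 233.0], [346.0, 180.0, -95.0, 267.0]]
[0.6    0.0748 0.2681] [ 0.0014 -0.0008  0.1091]
```

```bash
python3 - <<'E'
from h import *
np.set_printoptions(precision=4,suppress=True)
c,im,h=snap("wrist"); s=manip.read_state(); p=s["position"]; M=R.from_rotvec(s["tcp_rot"]).as_matrix()
for k in blobs(green(h),200):
    a=cv2.approxPolyDP(k,3,True)[:,0]; L=(onz(c,a,p[2]+.042)-p)@M; print(cv2.contourArea(k)); print(np.c_[a,L*1e3].round(0).tolist())
for k in blobs(orange(h),60):
    u=cv2.minAreaRect(k); print("o",u,(onz(c,u[0],p[2]+.042)-p)@M)
E
```

```text
8313.0
[[257.0, 230.0, 35.0, -28.0, -42.0], [261.0, 327.0, -12.0, -29.0, -42.0], [293.0, 328.0, -12.0, -13.0, -42.0], [291.0, 245.0, 28.0, -13.0, -42.0], [320.0, 244.0, 28.0, -1.0, -42.0], [316.0, 235.0, 32.0, -2.0, -42.0], [322.0, 230.0, 35.0, 0.0, -42.0], [329.0, 235.0, 32.0, 3.0, -42.0], [325.0, 244.0, 28.0, 1.0, -42.0], [353.0, 245.0, 28.0, 14.0, -42.0], [352.0, 328.0, -12.0, 14.0, -42.0], [383.0, 327.0, -12.0, 29.0, -42.0], [387.0, 229.0, 35.0, 28.0, -42.0], [374.0, 220.0, 39.0, 23.0, -42.0], [365.0, 225.0, 37.0, 19.0, -42.0], [358.0, 219.0, 40.0, 16.0, -42.0], [284.0, 219.0, 39.0, -16.0, -42.0], [280.0, 225.0, 37.0, -18.0, -42.0], [274.0, 225.0, 37.0, -21.0, -42.0], [272.0, 219.0, 39.0, -21.0, -42.0]]
855.0
[[264.0, 365.0, -33.0, -28.0, -42.0], [265.0, 369.0, -36.0, -28.0, -42.0], [298.0, 370.0, -36.0, -12.0, -42.0], [294.0, 374.0, -38.0, -14.0, -42.0], [298.0, 384.0, -44.0, -12.0, -42.0], [290.0, 376.0, -40.0, -16.0, -42.0], [297.0, 390.0, -48.0, -12.0, -42.0], [326.0, 380.0, -42.0, 2.0, -42.0], [327.0, 369.0, -35.0, 3.0, -42.0], [381.0, 367.0, -34.0, 30.0, -42.0]]
281.5
[[281.0, 208.0, 44.0, -17.0, -42.0], [357.0, 206.0, 45.0, 15.0, -42.0], [293.0, 203.0, 46.0, -12.0, -42.0]]
o ((579.5, 24.5), (49.0, 103.0), 90.0) [[ 0.1442  0.1315 -0.042 ]]
o ((322.5, 295.0), (26.0, 47.0), 90.0) [[ 0.0047  0.0005 -0.042 ]]
```

The lantern is centred in the grip (recess end at +28 of 29 mm, switch centre at about +5 mm). Descending into the bay.

Emit:
jog_arm(motion=[{"delta_pos": [0.01,-0.004,0.1],"turn": 0},{"delta_pos": [0.01,-0.004,0.2],"turn": 0},{"delta_pos": [0.01,-0.004,0.3],"turn": 0},{"delta_pos": [0.01,-0.004,0.38],"turn": 0},{"delta_pos": [0.01,-0.004,0.44],"turn": 0},{"delta_pos": [0.01,-0.004,0.48],"turn": 0},{"delta_pos": [0.01,-0.004,0.5],"turn": 0},{"delta_pos": [0.01,-0.004,0.51],"turn": 0}])

```text
time_s: 13.3
position: [0.5992, 0.0773, 0.1661]
tcp_rot: [1.998, 2.424, -0.0]
ft_force: [-0.2, -0.3, -7.2]
grip_width: 0.0593
gripper_force: 30.0
```

Emit:
jog_arm(motion=[{"delta_pos": [0,0,0.01],"turn": 0},{"delta_pos": [0,0,0.02],"turn": 0},{"delta_pos": [0,0,0.03],"turn": 0},{"delta_pos": [0,0,0.03],"turn": 0},{"delta_pos": [0,0,0.03],"turn": 0}])

```text
time_s: 13.72
position: [0.5997, 0.0773, 0.1621]
tcp_rot: [1.996, 2.423, 0.002]
ft_force: [-3.0, -2.6, 6.2]
grip_width: 0.0596
gripper_force: 30.1
```

```bash
python3 tilt.py
```

```text
pos [0.6   0.077 0.162] F [-3.8 -3.4  6.9] 13.7667
1247.5
[[379.0, 173.0, -29.0, 250.0], [348.0, 186.0, -93.0, 255.0], [348.0, 206.0, -92.0, 218.0], [370.0, 221.0, -40.0, 163.0], [399.0, 203.0, 30.0, 165.0], [400.0, 195.0, 29.0, 182.0], [390.0, 200.0, 5.0, 183.0], [385.0, 198.0, -8.0, 194.0], [386.0, 188.0, -9.0, 213.0], [370.0, 196.0, -45.0, 215.0], [359.0, 190.0, -70.0, 237.0], [375.0, 180.0, -36.0, 240.0], [387.0, 182.0, -8.0, 224.0], [387.0, 178.0, -9.0, 232.0]]
89.0
[[393.0, 231.0, 23.0, 107.0], [371.0, 241.0, -33.0, 116.0], [368.0, 246.0, -39.0, 108.0]]
```

Emit:
jog_arm(motion=[{"delta_pos": [0,0,0],"turn": 0},{"delta_pos": [0,0,0],"turn": 0},{"delta_pos": [0,0,0],"turn": 0},{"delta_pos": [0,0,0],"turn": 0},{"delta_pos": [0,0,0],"turn": 0}], claw=-0.65)

```text
time_s: 14.18
position: [0.5993, 0.0777, 0.1603]
tcp_rot: [1.997, 2.425, 0.0]
ft_force: [-0.4, -0.4, 0.2]
grip_width: 0.0765
gripper_force: 0.0
```

Emit:
jog_arm(motion=[{"delta_pos": [0,0,-0.15],"turn": 0},{"delta_pos": [0,0,-0.3],"turn": 0},{"delta_pos": [0,0,-0.5],"turn": 0},{"delta_pos": [0,0,-0.5],"turn": 0},{"delta_pos": [0,0,-0.5],"turn": 0},{"delta_pos": [0,0,-0.5],"turn": 0}])

```text
time_s: 14.68
position: [0.5991, 0.0777, 0.2595]
tcp_rot: [-1.997, -2.425, 0.0]
ft_force: [-0.5, 0.5, 0.2]
grip_width: 0.0769
gripper_force: 0.0
```

```bash
cat > cap.py <<'E'
from h import *
np.set_printoptions(precision=4,suppress=True)
c,im,h=snap("wrist"); s=manip.read_state(); p=s["position"]; M=R.from_rotvec(s["tcp_rot"]).as_matrix()
print(p,s["grip_width"],s["ft_force"],s["time_s"])
for k in blobs(green(h),300):
    a=cv2.approxPolyDP(k,3,True)[:,0]; L=(onz(c,a,.2)-p)@M; print(cv2.contourArea(k)); print(np.c_[a,L[:,:2]*1e3].round(0).tolist())
for k in blobs(orange(h),60):
    u=cv2.boundingRect(k); print("o",u,((onz(c,[(u[0],u[1]),(u[0]+u[2],u[1]+u[3])],.2)-p)@M*1e3).round(1).tolist())
E
python3 cap.py; python3 tilt.py|tail -4
```

```text
[0.5989 0.0776 0.2588] 0.07669257722496668 [ 0.1443  0.1513 -0.1286] 14.7333
7927.0
[[283.0, 202.0, 34.0, -27.0], [278.0, 207.0, 30.0, -30.0], [279.0, 300.0, -40.0, -31.0], [356.0, 302.0, -41.0, 27.0], [361.0, 209.0, 29.0, 28.0], [355.0, 202.0, 34.0, 24.0]]
515.0
[[326.0, 367.0, -99.0, 4.0], [318.0, 367.0, -99.0, -2.0], [319.0, 383.0, -115.0, -1.0], [312.0, 372.0, -104.0, -7.0], [293.0, 379.0, -111.0, -23.0], [299.0, 388.0, -121.0, -18.0], [296.0, 390.0, -123.0, -21.0], [291.0, 383.0, -115.0, -25.0], [297.0, 395.0, -128.0, -20.0], [325.0, 386.0, -118.0, 4.0]]
o (563, 0, 73, 44) [[213.6, 201.5, 58.5], [195.4, 292.0, 58.4]]
o (304, 242, 30, 17) [[5.1, -12.1, 58.8], [-7.5, 9.5, 58.8]]
o (535, 0, 23, 14) [[205.5, 171.3, 58.6], [198.1, 193.9, 58.5]]
pos [0.599 0.078 0.259] F [ 0.4 -0.9 -0.4] 14.7833
1747.5
[[376.0, 173.0, -35.0, 252.0], [345.0, 187.0, -99.0, 255.0], [346.0, 207.0, -95.0, 218.0], [367.0, 221.0, -46.0, 165.0], [397.0, 205.0, 26.0, 162.0], [399.0, 187.0, 25.0, 200.0]]
```

Emit:
jog_arm(motion=[{"delta_pos": [-0.05,-0.12,0],"turn": 0},{"delta_pos": [-0.105,-0.24,0.05],"turn": 0},{"delta_pos": [-0.105,-0.24,0.12],"turn": 0},{"delta_pos": [-0.105,-0.24,0.18],"turn": 0},{"delta_pos": [-0.105,-0.24,0.22],"turn": 0},{"delta_pos": [-0.105,-0.24,0.24],"turn": 0},{"delta_pos": [-0.105,-0.24,0.24],"turn": 0},{"delta_pos": [-0.105,-0.24,0.24],"turn": 0}])

```text
time_s: 15.45
position: [0.5563, 0.0481, 0.212]
tcp_rot: [-1.997, -2.425, 0.001]
ft_force: [-0.6, -0.1, 0.5]
grip_width: 0.0767
gripper_force: 0.0
```

```bash
python3 cap.py; python3 - <<'E'
from h import *
im=cv2.imread("pics/w1.png"); h=cv2.cvtColor(im,cv2.COLOR_BGR2HSV)
# finger tips (wrist camera fixed view, fully open 93 mm): print brightness row profile near tips
c=cam("wrist"); s=manip.read_state(); p=s["position"]; M=R.from_rotvec(s["tcp_rot"]).as_matrix()
for uv in [(227,278),(227,302),(418,278),(418,302),(205,278)]: print(uv,((onz(c,uv,p[2])-p)@M*1e3).round(1))
for r in (282,290,298,306): print(r,im[r,130:235:3].mean(1).astype(int).tolist())
E
```

```text
[0.5564 0.0481 0.2124] 0.07682215396123605 [ 0.203  -0.1144 -0.5873] 15.5
7254.0
[[341.0, 174.0, 56.0, 11.0], [339.0, 249.0, 12.0, 10.0], [344.0, 249.0, 12.0, 13.0], [347.0, 299.0, -19.0, 16.0], [401.0, 299.0, -20.0, 49.0], [401.0, 287.0, -12.0, 49.0], [372.0, 286.0, -11.0, 31.0], [376.0, 195.0, 44.0, 31.0], [399.0, 195.0, 44.0, 45.0], [395.0, 190.0, 47.0, 42.0], [399.0, 184.0, 51.0, 44.0], [406.0, 188.0, 49.0, 49.0], [404.0, 195.0, 44.0, 48.0], [422.0, 197.0, 44.0, 59.0], [416.0, 277.0, -5.0, 58.0], [440.0, 285.0, -11.0, 74.0], [448.0, 186.0, 51.0, 74.0], [348.0, 178.0, 54.0, 15.0], [344.0, 187.0, 49.0, 13.0], [341.0, 178.0, 54.0, 11.0], [351.0, 173.0, 57.0, 17.0]]
574.5
[[359.0, 366.0, -68.0, 25.0], [355.0, 367.0, -69.0, 22.0], [361.0, 389.0, -87.0, 27.0], [353.0, 380.0, -79.0, 22.0], [331.0, 387.0, -85.0, 7.0], [335.0, 399.0, -96.0, 10.0], [326.0, 390.0, -88.0, 3.0], [332.0, 400.0, -97.0, 8.0], [366.0, 394.0, -92.0, 31.0]]
o (379, 226, 38, 22) [[26.1, 33.5, 12.4], [12.9, 57.2, 12.4]]
(227, 278) [[ -2.2 -54.4  -0. ]]
(227, 302) [[-17.3 -55.6  -0. ]]
(418, 278) [[-2. 56.  0.]]
(418, 302) [[-17.1  57.3   0. ]]
(205, 278) [[ -2.5 -68.   -0. ]]
282 [163, 161, 160, 155, 158, 157, 154, 158, 158, 161, 158, 167, 163, 157, 150, 156, 158, 159, 151, 152, 151, 150, 152, 151, 151, 150, 152, 149, 150, 125, 58, 42, 174, 177, 158]
290 [165, 161, 162, 159, 158, 153, 158, 158, 160, 164, 157, 164, 157, 155, 155, 153, 157, 155, 147, 147, 156, 153, 147, 147, 149, 147, 150, 109, 51, 36, 42, 43, 123, 166, 158]
298 [171, 165, 160, 162, 159, 158, 161, 163, 160, 165, 159, 165, 153, 159, 159, 147, 150, 148, 148, 147, 147, 149, 146, 150, 152, 101, 54, 47, 36, 43, 38, 44, 54, 161, 161]
306 [116, 165, 162, 161, 161, 158, 158, 163, 165, 159, 162, 163, 147, 145, 150, 143, 150, 150, 149, 144, 149, 148, 148, 101, 54, 46, 34, 42, 50, 37, 47, 43, 38, 164, 166]
```

```bash
python3 - <<'E'
from h import *
np.set_printoptions(precision=1,suppress=True)
c=cam("scene"); M=R.from_rotvec([-1.968,-2.449,0]).as_matrix(); p=np.array([.4761,-.1474,.0903])
for uv in [(235.7,234),(230,228.5),(241,229.5)]:
    o,d=ray(c,uv)
    for off in(.030,.0475):
        n=M[:,1]; P=o+d[0]*((n@(p+off*n-o))/(d[0]@n)); print(uv,off,(P-p)@M*1e3)
# current scene: light grey finger pixels near the tcp, both fingers
c,im,h=snap("scene"); s=manip.read_state(); p=s["position"]; M=R.from_rotvec(s["tcp_rot"]).as_matrix(); T=c[0]
def proj(P): q=T[:3,:3].T@(P-T[:3,3]); return q[:2]/q[2]*c[1]+[c[2],c[3]]
for yy in(.0384,.0559):
  for xx in(-.0075,.0075):
    print(yy,xx,proj(p+M@[xx,yy,0]),proj(p+M@[xx,yy,-.028]))
u=proj(p+M@[0,.047,0]).astype(int); print(u)
save(im,"s9",(u[0]-50,u[1]-40,u[0]+50,u[1]+35),8)
g=h[u[1]-30:u[1]+14,u[0]-16:u[0]+18]
for r in range(0,44,3): print(u[1]-30+r," ".join(f"{a[0]:3d}/{a[1]:3d}/{a[2]:3d}" for a in g[r,::3]))
E
```

```text
(235.7, 234) 0.03 [ -0.8  30.  -26.4]
(235.7, 234) 0.0475 [-10.5  47.5 -42.8]
(230, 228.5) 0.03 [ -9.9  30.  -43.7]
(230, 228.5) 0.0475 [-19.3  47.5 -59.6]
(241, 229.5) 0.03 [ 10.8  30.  -30. ]
(241, 229.5) 0.0475 [  0.7  47.5 -46.4]
0.0384 -0.0075 [359.8 182.2] [360.7 167.4]
0.0384 0.0075 [366.3 178.8] [367.4 164. ]
0.0559 -0.0075 [367.4 186.9] [368.6 172. ]
0.0559 0.0075 [374.  183.4] [375.4 168.5]
[366 182]
152  17/102/209  18/102/205  17/103/204  18/102/207  19/ 45/126  21/ 35/116  18/ 28/120  21/ 30/120  21/ 30/121  18/101/191  17/103/193  18/105/195
155  18/101/208  18/102/210  17/102/214  17/101/212  21/ 41/117  24/ 32/113  17/ 29/122  19/ 29/122  22/ 31/124  18/101/209  18/100/211  18/103/213
158  18/103/218  17/103/218  18/103/210  18/103/206  24/ 32/111  20/ 27/113  21/ 30/119  20/ 31/122  19/ 45/135  18/102/217  18/100/211  18/103/201
161  18/102/205  18/100/206  18/102/205  18/104/202  19/ 38/113  24/ 32/113  20/ 32/121  20/ 42/128  18/100/192  18/101/201  18/103/206  19/101/207
164  17/103/201  19/104/202  18/102/211  18/105/219  20/ 27/113  17/ 44/122  18/100/198  18/10
[... 833 characters left out ...]
  67/174/151  67/184/150  68/182/147  38/142/ 95  13/206/147   9/152/ 74 105/ 41/ 25   0/  9/ 29  70/114/ 49
185  67/167/154  68/184/148  68/181/149  67/177/148  69/181/ 97  58/124/ 64  12/233/160  12/212/154  11/199/151  12/209/168   7/ 75/ 44 120/ 27/ 28
188  68/179/147  67/177/151  67/177/ 98  69/160/ 62 165/ 15/ 33 150/ 59/ 26   8/130/ 51  12/218/132  11/217/203  12/218/222  24/159/ 93  68/174/145
191  67/185/ 95  68/182/147  67/172/113 125/ 48/ 32 120/ 24/ 32 156/ 43/ 30 160/ 70/ 22  30/  9/ 29  25/148/ 79  64/164/143  67/183/148  68/180/150
194  67/185/ 87  68/192/ 81  67/179/131  67/176/148  68/120/ 51 132/ 51/ 25  66/143/ 66  67/179/145  68/187/147  67/179/151  67/180/149  67/176/148
```

```bash
python3 - <<'E'
from h import *
c,im,h=snap("wrist"); v=h[:,:,2].astype(int)
ch=lambda a: "G" if 50<=a[0]<=75 and a[1]>110 else "O" if a[1]>180 and 5<=a[0]<17 and a[2]>120 else "w" if a[1]>70 and a[2]>140 else "#" if a[2]<70 else "g"
for r in range(262,328,3): print(r,"".join(ch(x) for x in h[r,360:470:1]))
c,im,h=snap("scene"); print()
for r in range(135,200,2): print(r,"".join(ch(x) for x in h[r,335:400]))
E
```

```text
262 GGGGGGGGGGGGg##########################################gGGGGGGGGGGGGGGGGGGGGGGGGGGwwwwwwwwwwwwwwwwwwwwwwwwwwww
265 GGGGGGGGGGGG###########################################GGGGGGGGGGGGGGGGGGGGGGGGGGGwwwwwwwwwwwwwwwwwwwwwwwwwgww
268 GGGGGGGGGGGG##########################################gGGGGGGGGGGGGGGGGGGGGGGGGGGgwwwwwwwwwwwwwwwwwwwwwwwwwgww
271 GGGGGGGGGGGG###########################################GGGGGGGGGGGGGGGGGGGGGGGGGGwwwwwwwwwwwwwwwwwwwwwwwwwwgww
274 GGGGGGGGGGGG##########################################gGGGGGGGGGGGGGGGGGGGGGGGGGwwgggggggggggggggggggggggwwwww
277 GGGGGGGGGGGG################################ggggggggggggGGGGGGGGGGGGGGGGGGGGGGGGwwwwwwwwwwwwwwwwwwwwwwwwwwwwww
280 GGGGGGGGGGGG#################################gggggggggggggggggggggggwGGGGGGGGGGGwwwwwwwwwwwwwwwwwwwwwwwwwwwwww
283 GGGGGGGGGGGg###################################ggggggggggggggggggggggggggggwGGGwwwwwwwwwwwwwwwwwwwwwwwwwwwwwww
286 GGGGGGGGGGGGGGGGGGGGGGGGGGGGGGGGGGGGGGGGGg#######gggggggggggggggggggggggggggggwwwwwwwwwwwwwwwwwwwwwwwwwwwwwwww
289 GGGGGGGGGGGGGGGGGGGGGGGGGGGGGGGGGGGGGGGGG##########gggggggggg
[... 3040 characters left out ...]

181 wwwwwwwwwwwwwwwwwwwGGGGGGGGGGGGGGGGggg########GGGGGGGGGGwwwwwwwww
183 wwwwwwwwwwwwwwwGGGGGGGGGGGGGGGGGgOOOOOOOgg########GGGGGGGGGGwwwww
185 wwwwwwwwwwwGGGGGGGGGGGGGGGGGGG#gOOOOOOOOOOOOg#####GGGGGGGGGGGGGww
187 wwwwwwwwgGGGGGGGGGGGGGGGGGG#####ggOOOOOOOOOOOO#GGGGGGGGGGGGGGGGGg
189 wwwwwwwwwGGGGGGGGGGGGGG#############gOOOOOOOgGGGGGGGGGGGGGGGGGGGw
191 wwwwwwwwwGGGGGGGGGGGGGG################ggGGGGGGGGGGGGGGGGGGGGGGGg
193 wwwwwwwwwGGGGGGGGGGGGGGGGG#########GGGGGGGGGGGGGGGGGGGGGGGGGGGGgw
195 wwwwwwwwgGGGGGGGGGGGGGGGGGGGG##GGGGGGGGGGGGGGGGGGGGGGGGGGGGGGGGgw
197 wwwwwwwwgGGGGGGGGGGGGGGGGGGGGGGGGGGGGGGGGGGGGGGGGGGGGGGGGGGGGGggw
199 wwwwwwwwgGGGGGGGGGGGGGGGGGGGGGGGGGGGGGGGGGGGGGGGGGGGGGGGGGGGGGgww
```

The pictures and the earlier pivot both show the fingertips ending about 29 mm short of the reported TCP, so I have to go that much deeper. The tip lies within the empty recess (x about −13 to +13, y 31 to 59 mm). Descending slowly and watching the force.

Emit:
jog_arm(motion=[{"delta_pos": [-0.005,-0.01,0.05],"turn": 0},{"delta_pos": [-0.005,-0.01,0.1],"turn": 0},{"delta_pos": [-0.005,-0.01,0.14],"turn": 0},{"delta_pos": [-0.005,-0.01,0.16],"turn": 0},{"delta_pos": [-0.005,-0.01,0.17],"turn": 0},{"delta_pos": [-0.005,-0.01,0.17],"turn": 0},{"delta_pos": [-0.005,-0.01,0.17],"turn": 0}])

```text
time_s: 16.23
position: [0.5544, 0.0465, 0.1783]
tcp_rot: [1.997, 2.425, 0.0]
ft_force: [-0.4, 0.3, 0.5]
grip_width: 0.0766
gripper_force: 0.0
```

```bash
cat > v.py <<'E'
from h import *
c,im,h=snap("wrist"); s=manip.read_state(); p=s["position"]; M=R.from_rotvec(s["tcp_rot"]).as_matrix(); print(p.round(4),s["ft_force"].round(1),s["time_s"])
ch=lambda a: "G" if 50<=a[0]<=75 and a[1]>110 else "O" if a[1]>150 and 3<=a[0]<17 and a[2]>80 else "w" if a[1]>70 and a[2]>140 else "#" if a[2]<70 else "g"
for r in range(150,330,5): print(r,"".join(ch(x) for x in h[r,320:520:2]))
for k in blobs(orange(h),60):
    u=cv2.boundingRect(k); print("o",u,((onz(c,[(u[0],u[1]),(u[0]+u[2],u[1]+u[3])],.2)-p)@M*1e3).round(1).tolist())
E
python3 v.py
```

```text
[0.5544 0.0465 0.1785] [-0.3  0.4 -0.9] 16.2833
150 gwggwgggwgggggggggggggggggggggggwwwwwwwwwwwwwgwwwggwwwwwwwwwwwwwwwwwwwggwwwwwwwwwwwwwwgwwggwwwwwwwww
155 gwwgwgggggggggggggggggggggggggggggggggggggggggggggggggggggggggggwwwwwwggwwwwwwwwwwwwwwwwwggwwwwwwwww
160 ggwwwgggg###########################################wgggggggggggwwwwwwggwwwwwwwwwwwwwwwwgggwwwwwwwww
165 gwgwwgggg###########################################wgggggggggggwwwwwwggwwwwwwwwwwwwwwwwgggwwwwwwwww
170 gwggwgggg###########################################wgggggggggggwwgwwggwwwwwwwwwwwwwwwwwgggwwwwwwwww
175 gggwwgggg###GGG###Ggggggggggggggggggggggggggggggggggggggggggggggwwgwwggwwwwwwwwwwwwwwwwwggwwwwwwwwww
180 gggwwgggg###G####GGGGGGggggGGGGGGGGGGGGGGGGGGGGG#####ggggggggggggwgwwggwwwwwwwwwwwwwwwwwggwwwwwwwwww
185 ggwwwgggg###GG##GGGGGGGGGGGGGGGGGGGGGGGGGGGGGGGGGGGGGGGGGGGGGGGGGGGGGGgwwwwwwwwwwwwwwwwwggggwwggwgww
190 ggwwwgggg###GGGG#GGGGGGGGGGGGGGGGGGGGGGGGGGGGGGgggggGGGGGGGGGGGGGGGGGGGGGGGGGwwwwwwwwwwwwwwwwwwwwwww
195 gwwwwgggg###GGGGgGGGGGGGGGGGGGGGGGGGGGGGGGGGGGGgggggGGGGGGGGGGGGGGGGGGGGGGGGGwwwgwwwwwwwwwwwwwwwwwww
20
[... 2091 characters left out ...]
######
300 wwwwwwwwwwwwwwwgGGGGGGGGGGGGGGGGG################ggggggggggggggggggGGGGwwwwwwwwwwwwg################
305 wwwwwwwwwwwwwwwwGGGGGGGGGGGGGGGGGGGGGGGG###########ggggggggggggggggggGGwwwwwwwwwwww######ggg########
310 wwwwwwwwwwwwwwwwgGGGGGGGGGGGGGGGGGGGGGGGG###########ggggggggggggggggggggwwwwwwwwwww##gwgggggww######
315 wwwwwwwwwwwwwwwwwGGGGGGGGGGGGGGGGGGGGGGGGG############ggggggggggggggggggggwwwwwwww##gggggggggwww####
320 wwwwwwwwwwwwwwwwwwwwwwwwwwwwwwwwgwwwwwwwwww############ggggggggggggggggggggggwwwww#ggwgggggwggwww###
325 wwwwwwwwGwwwwwwwwwwwwwwwwwwwwwwwwwwwwwwwwwww#############gggggg#gggggggggggggggggggggggggggggggwwg##
o (393, 236, 44, 25) [[27.5, 35.3, -21.5], [14.5, 59.3, -21.4]]
```

Emit:
jog_arm(motion=[{"delta_pos": [0.025,-0.015,0],"turn": 0},{"delta_pos": [0.025,-0.015,0],"turn": 0},{"delta_pos": [0.025,-0.015,0.01],"turn": 0},{"delta_pos": [0.025,-0.015,0.02],"turn": 0},{"delta_pos": [0.025,-0.015,0.03],"turn": 0},{"delta_pos": [0.025,-0.015,0.035],"turn": 0},{"delta_pos": [0.025,-0.015,0.04],"turn": 0},{"delta_pos": [0.025,-0.015,0.04],"turn": 0}])

```text
time_s: 16.95
position: [0.5503, 0.0507, 0.1698]
tcp_rot: [-1.997, -2.425, 0.0]
ft_force: [-0.3, 0.3, 1.1]
grip_width: 0.0768
gripper_force: 0.0
```

Emit:
jog_arm(motion=[{"delta_pos": [0,0,0.005],"turn": 0},{"delta_pos": [0,0,0.01],"turn": 0},{"delta_pos": [0,0,0.01],"turn": 0},{"delta_pos": [0,0,0.01],"turn": 0}])

```text
time_s: 17.28
position: [0.5504, 0.0508, 0.1681]
tcp_rot: [-1.997, -2.425, 0.0]
ft_force: [0.0, -1.0, 0.5]
grip_width: 0.0765
gripper_force: 0.0
```

```bash
python3 v.py | awk 'NR==1||/^2[3-9]/||/^3/||/^o/'
```

```text
[0.5504 0.0508 0.1682] [-1.6  0.2  0.2] 17.3333
230 wwwwwwggggg##gGGGGwgGGGGGGGGGGGGGGGGGGGG##########################GGGGGGGGGGGGGGGGgggggggggggggggggw
235 wwwwwwggggg##gGGGGgGGGGGGGGGGGGGGGGGGGGG##########################GGGGGGGGGGGGGGGGgggggggggggggggggg
240 wwwwwwggggg##gGGGGgGGGGGGGGGGGGGGGGGGGGG##########################GGGGGGGGGGGGGGGGgggggggggggggggggg
245 wwwwwwggggg##gGGGGgGGGgGGGGGGGGGGGGGGGGG#########################GGGGGGGGGGGGGGGGwgggggggggggggggggw
250 wwwwwwggggg##gGGGGgGGGGGGGGGGGGGGGGGGGGG#gOOOOOOOOOOOOOOOOOOOOO##GGGGGGGGGGGGGGGGwwwgggggggggggggggw
255 wwwwwwwgggg##GGGGGgGGGGGGGGGGGGGGGGGGGGg#OOOOOOOOOOOOOOOOOOOOOOw#GGGGGGGGGGGGGGGGwwwwwwggggggggggggw
260 wwwwwwwgggg##gGGGGgGGGGGGGGGGGGGGGGGGGG##OOOOOOOOOOOOOOOOOOOOOOO#GGGGGGGGGGGGGGGGwwwwwwwwggggggggggw
265 wwwwwwwgggg##gGGGGgGGGGGGGGGGGGGGGGGGGG##OOOOOOOOOOOOOOOOOOOOOO#GGGGGGGGGGGGGGGGgwwwwwwwwggwwggggggw
270 wwwwwwwgggggggG###gGGGGGGGGGGGGGGGGGGGG##OOOOOOOOOOOOOOOOO#ggOO#GGGGGGGGGGGGGGGGwwwwwwggggwwwwwggggg
275 wwwwwwggggggggg###gGGGGGGGGGGGGGGGGGGG#####################g####GGGGGGGGGGGGGGGGwwwwwgwwggwwwwwwwwgg
28
[... 410 characters left out ...]
#######
300 wwwwwwwwwwwwwwwwwgGGGGGGGGGGGGGGGGGGGG###########ggggggggggggggggggGGGGGGGGGGGwwwwwg################
305 wwwwwwwwwwwwwwwwwgGGGGGGGGGGGGGGGGGGGg#############ggggggggggggggggggGGGGGGGGGwwwww######ggg########
310 wwwwwwwwwwwwwwwwwwgGGGGGGGGGGGGGGGGGG###############ggggggggggggggggggggGGGGGwwwwww##gwgggggww######
315 wwwwwwwwwwwwwwwwwwwGGGGGGGGGGGGGGGGGG#################ggggggggggggggggggggGGwwwwww##gggggggggwww####
320 wwwwwwwwwwwwwwwwwwwgGGGGGGGGGGGGGGGGG##################ggggggggggggggggggggggwwwww#ggwgggggwggwww###
325 wwwwwwwwwwwwwwwwwwwgGGGGGGGGGGGGGGGGGGGGGGGG#############ggggggggggggggggggggggggggggggggggggggwww##
o (403, 250, 45, 26) [[23.0, 38.5, -31.8], [9.7, 62.5, -31.8]]
```

The tip is centred over the empty part of the recess, about 3 mm behind the button. Going a bit deeper, then pushing.

Emit:
jog_arm(motion=[{"delta_pos": [0,0,0.005],"turn": 0},{"delta_pos": [0,0,0.01],"turn": 0},{"delta_pos": [0,0,0.01],"turn": 0},{"delta_pos": [0,0,0.01],"turn": 0}])

```text
time_s: 17.67
position: [0.5504, 0.0508, 0.1661]
tcp_rot: [-1.997, -2.425, 0.0]
ft_force: [0.6, -0.2, -0.3]
grip_width: 0.0767
gripper_force: 0.0
```

Emit:
jog_arm(motion=[{"delta_pos": [0.01,0,0],"turn": 0},{"delta_pos": [0.02,0,0],"turn": 0},{"delta_pos": [0.03,0,0],"turn": 0},{"delta_pos": [0.04,0,0],"turn": 0},{"delta_pos": [0.05,0,0],"turn": 0},{"delta_pos": [0.05,0,0],"turn": 0},{"delta_pos": [0.05,0,0],"turn": 0}])

```text
time_s: 18.25
position: [0.5484, 0.0608, 0.1662]
tcp_rot: [-1.997, -2.425, -0.0]
ft_force: [0.5, 0.0, -0.3]
grip_width: 0.077
gripper_force: 0.1
```

```bash
python3 v.py | awk 'NR==1||/^[12][1-9]/||/^3/||/^o/'
```

```text
[0.5485 0.0607 0.1662] [0.  0.2 1. ] 18.3
150 wwwwwgwgwwwwwwwwwwwwwwwwwwwwwwwgwwwwwwwwwwwwwwwwwwwwwggwwwwwwwwwwwwwwwwwwwggwwwwwwwwwwwwwwwwwgggwwww
155 wwwwwwwgwwwwwwwwwwwwwwwwwwwwwwggwwwwwwwwwwwwwwwwwwwwwggwwwwwwwwwwwwwwwwwwwggwwwwwwwwwwwwwwwwwgggwwww
160 wwwwwwwgwwwwwwwwwwwwwwwwwwwwwwggwwwwwwwwwwwwwwwwwwwwwgwwwwwwwwwwwwwwwwwwwwggwwwwwwwwwwwwwwwwwggwwwww
165 wwwwggggwwwwwwwwwwwwwwwwwwwwwwggwwwwwwwwwwwwwwwwwwwwwgwwwwwwwwwwwwwwwwwwwwggwwwwwwwwwwwwwwwwwggwwwww
170 wwwwggwggggggggggggggggggggggggggggwwwwwwwwwwwwwwwwwggwwwwwwwwwwwwwwwwwwwwggwwwwwwwwwwwwwwgwwggwwwww
175 wwwwgwwgggggggggggggggggggggggggggggggggggggggggggggggggggggggggggggwwgwwgggwwwwwwwwwwwwwwgwwggwwwww
180 wwwwggwgggg######################gggggggggggggggggggggggggggggggggggwwgwwgggwwwwwwwwwwwwwwgwgggwwwww
185 wwwwggwgggg############################################wggggggggggggwwgwwwgwwwwwwwwwwwwwwwwwgggwwwww
190 wwwgggwgggg############################################wggggggggggggwwwwwggwwwwwwwwwwwwwwwwwgggwwwww
195 wwwgwgwgggg###gGGGGGGGGGGGGGGGGGGGGGGGGGGGGGGGGGGGG####wggggggggggggwwwwwggwwwwwwwwwwwwwwwwwgggwwwww
210 wwwg
[... 1874 characters left out ...]
#######
300 wwwwwwwggggggggg##GGGGGGGGGGGGGGGGGGGG###########ggggggggggggggggggGGGGGGGGGGGGwwww#################
305 wwwwwwwggggggggg##GGGGGGGGGGGGGGGGGGGG#############ggggggggggggggggggGGGGGGGGGwwwww######ggg########
310 wwwwwwwwwwwwwwwww#GGGGGGGGGGGGGGGGGGGG##############ggggggggggggggggggggGGGGGGwwwww##gwgggggww######
315 wwwwwwwwwwwwwwwww#GGGGGGGGGGGGGGGGGGGg################ggggggggggggggggggggGGGwwwww##gggggggggwww####
320 wwwwwwwwwwwwwwwwwwGGGGGGGGGGGGGGGGGGG##################gggggggggggggggggggggwwwwww#ggwgggggwggwww###
325 wwwwwwwwwwwwwwwwwwGGGGGGGGGGGGGGGGGGG####################ggggg###ggggggggggggggggggggggggggggggwwg##
o (403, 271, 45, 21) [[13.3, 38.7, -33.8], [2.1, 62.7, -33.8]]
```

The button hasn't moved, so the tip is passing just above it and is shorter than I estimated. Backing off and descending further until I feel the floor.

Emit:
jog_arm(motion=[{"delta_pos": [-0.03,0,0],"turn": 0},{"delta_pos": [-0.055,0,0],"turn": 0},{"delta_pos": [-0.055,0,0],"turn": 0},{"delta_pos": [-0.055,0,0.01],"turn": 0},{"delta_pos": [-0.055,0,0.02],"turn": 0},{"delta_pos": [-0.055,0,0.02],"turn": 0},{"delta_pos": [-0.055,0,0.02],"turn": 0}])

```text
time_s: 18.88
position: [0.5505, 0.0498, 0.1619]
tcp_rot: [-1.997, -2.425, 0.0]
ft_force: [0.5, -0.8, -0.5]
grip_width: 0.0768
gripper_force: 0.0
```

Emit:
jog_arm(motion=[{"delta_pos": [0,0,0.005],"turn": 0},{"delta_pos": [0,0,0.01],"turn": 0},{"delta_pos": [0,0,0.01],"turn": 0},{"delta_pos": [0,0,0.01],"turn": 0}])

```text
time_s: 19.22
position: [0.5506, 0.0498, 0.1602]
tcp_rot: [1.997, 2.425, 0.0]
ft_force: [0.8, 0.1, 0.2]
grip_width: 0.0769
gripper_force: 0.3
```

```bash
python3 v.py | awk 'NR==1||/^2[5-9]/||/^3/||/^o/'
```

```text
[0.5506 0.0498 0.1602] [0.1 0.3 1. ] 19.2667
250 wwwgwwggggg###GGGGGgGGGGGGGGGGGGGGGGGGGGG###gg######################GGGGGGGGGGGGGGGGGwgggggggggggggg
255 wwwwwwwgggg##gGGGGwgGGGGGGGGGGGGGGGGGGGGG##OOOOOOOOOOOOOOOOOOOOOOOO#GGGGGGGGGGGGGGGGwwwwgggggggggggg
260 wwwwwwwgggg##gGGGGwgGGGGGGGGGGGGGGGGGGGGG##OOO###################O#GGGGGGGGGGGGGGGGGwwwwwwwggggggggg
265 wwwwwwwgggg###GGGGggGGGGGGGGGGGGGGGGGGGGG##OOOOOOOOOOOOOOOOOOOOOOO#GGGGGGGGGGGGGGGGGwwwwwwwggwgggggg
270 wwwwwwwggggwwwgGG#gGGGGGGGGGGGGGGGGGGGGGG#gOOOOOOOOOOOOOOOOOOOOOOO#GGGGGGGGGGGGGGGGwwwwwwwwgwwwwwggg
275 wwggggggggggggg####GGGGGGGGGGGGGGGGGGGGG###OOOOOOOOOOOOOOOOOOOOOOOgGGGGGGGGGGGGGGGGwwwwgwwggwwwwwwww
280 wwwwwwwggggggggg###GGGGGGGGGGGGGGGGGGGGG###gggggggggggg###########gGGGGGGGGGGGGGGGGwwwwwwgggwwwwwwww
285 wwwwwwwggggggggg###GGGGGGGGGGGGGGGGGGGGG####ggggggggggggggg#######GGGGGGGGGGGGGGGGgwwwwwwggwwwwwwwww
290 wwwwwwwgggggggggg##GGGGGGGGGGGGGGGGGGGGG######gggggggggggggggg###gGGGGGGGGGGGGGGGGwww###############
295 wwwwwwwgggggggggg##GGGGGGGGGGGGGGGGGGGGg########gggggggggggggggg#GGGGGGGGGGGGGGGGGww################
300 wwwwwwwwwwwwwwwwwwGGGGGGGGGGGGGGGGGGGGG##########ggggggggggggggggggGGGGGGGGGGGGGGwwg################
305 wwwwwwwwwwwwwwwwwwgGGGGGGGGGGGGGGGGGGGG############ggggggggggggggggggGGGGGGGGGGGGww######ggg########
310 wwwwwwwwwwwwwwwwwwgGGGGGGGGGGGGGGGGGGGG#############ggggggggggggggggggggGGGGGGGGwww##gwgggggww######
315 wwwwwwwwwwwwwwwwwwwGGGGGGGGGGGGGGGGGGGG###############ggggggggggggggggggggGGGGGGww##gggggggggwww####
320 wwwwwwwwwwwwwwwwwwwgGGGGGGGGGGGGGGGGGG#################gggggggggggggggggggggwGGGww#ggwgggggwggwww###
325 wwwwwwwwwwwwwwwwwwwwGGGGGGGGGGGGGGGGGG###################ggggggggggggggggggggggggggggggggggggggwww##
o (406, 252, 47, 27) [[24.1, 38.2, -39.8], [10.9, 62.3, -39.8]]
```

Emit:
jog_arm(motion=[{"delta_pos": [0,0,0.004],"turn": 0},{"delta_pos": [0,0,0.008],"turn": 0},{"delta_pos": [0,0,0.008],"turn": 0},{"delta_pos": [0,0,0.008],"turn": 0}])

```text
time_s: 19.6
position: [0.5509, 0.0499, 0.16]
tcp_rot: [1.996, 2.424, 0.002]
ft_force: [-3.5, 0.6, 12.6]
grip_width: 0.0765
gripper_force: 5.8
```

Emit:
jog_arm(motion=[{"delta_pos": [0.01,0,0],"turn": 0},{"delta_pos": [0.02,0,0],"turn": 0},{"delta_pos": [0.03,0,0],"turn": 0},{"delta_pos": [0.03,0,0],"turn": 0},{"delta_pos": [0.03,0,0],"turn": 0}])

```text
time_s: 20.02
position: [0.5507, 0.0546, 0.1614]
tcp_rot: [1.995, 2.42, 0.002]
ft_force: [-2.7, -9.6, 19.3]
grip_width: 0.0768
gripper_force: 9.6
```

```bash
python3 v.py | awk 'NR==1||/^2[1-9]/||/^o/'
```

```text
[0.5506 0.0545 0.1614] [ -3.2 -10.3  19.2] 20.0667
210 wwgwwwggggg##gGGGGGgGGGGGGGGGGGGGGGGGGGGGGGGGGGGGGGGGGGwgggGGGGGGGGGGGGGGGGGGGGGGGGGGGwwwwwwwwwwwwww
215 wwwwwwggggg##GGGGGwgGGGGGGGGGGGGGGGGGGGGGG###########################GGGGGGGGGGGGGGGGwwwwwwwwwwwwwww
220 wgwwwwggggg##GGGGGwgGGGGGGGGGGGGGGGGGGGGGG###########################GGGGGGGGGGGGGGGGGgwwwwwwwwwwwww
225 wgwwwwgggg###GGGGGwgGGGGGGGGGGGGGGGGGGGGGG###########################GGGGGGGGGGGGGGGGgggggwgwwwwwwww
230 wgwwwwgggg###gGGGGwgGGGGGGGGGGGGGGGGGGGGGG##########################GGGGGGGGGGGGGGGGGwggggggggggwgww
235 wgwwwwgggg###GGGGGggGGGGGGGGGGGGGGGGGGGGGG##########################GGGGGGGGGGGGGGGGGggggggggggggggw
240 wgwwwwgggg###GGGGGggGGGGGGGGGGGGGGGGGGGGG###########################GGGGGGGGGGGGGGGGGggggggggggggggg
245 wgwwwwgggg###GGGGGggGGGGGGGGGGGGGGGGGGGGG###########################GGGGGGGGGGGGGGGGwggggggggggggggg
250 wgwwwwgggg###GGGGGgGGGGGGGGGGGGGGGGGGGGGG##########################gGGGGGGGGGGGGGGGGgggggggggggggggg
255 wgwwgggggg###GGGGGgGGGGGGGGGGGGGGGGGGGGGG##OOOOOOOOOOOOOOOOOOOOOOO#GGGGGGGGGGGGGGGGGwggggggggggggggg
[... 204 characters left out ...]
gggggg
270 wwwwwwgggg###GGGGGgGGGGGGGGGGGGGGGGGGGGGg#OOOOOOOOOOOOOOOOOOOOOOOO#GGGGGGGGGGGGGGGGwwwwwwggwgggggggg
275 wwwwwwggggwwwgGGgggGGGGGGGGGGGGGGGGGGGGG##OOOOOOOOOOOOOOOOOOOOOOO#GGGGGGGGGGGGGGGGGwwwwwwggwwwwggggg
280 wgwwwwggggggggg###gGGGGGGGGGGGGGGGGGGGGG###gggggggggggg###########GGGGGGGGGGGGGGGGgwwwwwgggwwwwwwwgg
285 wgwwwwggggggggg###gGGGGGGGGGGGGGGGGGGGGG####ggggggggggggggg#######GGGGGGGGGGGGGGGGwwwwwwggwwwwwwwwww
290 wgwwwwgggggggggg##gGGGGGGGGGGGGGGGGGGGGG######gggggggggggggggg###GGGGGGGGGGGGGGGGGwww###############
295 wgwwwwgggggggggg##GGGGGGGGGGGGGGGGGGGGG#########gggggggggggggggg#gGGGGGGGGGGGGGGGwww################
o (406, 253, 47, 26) [[23.3, 38.6, -38.5], [10.4, 62.9, -38.4]]
```

Floor contact found, and the button is now moving with the finger. Raising 2 mm to take the load off the floor, then going on.

Emit:
jog_arm(motion=[{"delta_pos": [0,0,-0.012],"turn": 0},{"delta_pos": [0,0,-0.012],"turn": 0},{"delta_pos": [0,0,-0.012],"turn": 0}])

```text
time_s: 20.32
position: [0.5494, 0.0557, 0.1608]
tcp_rot: [-1.997, -2.425, 0.0]
ft_force: [0.0, 0.9, -0.2]
grip_width: 0.0771
gripper_force: 0.0
```

```bash
cat > v2.py <<'E'
from h import *
c,im,h=snap("wrist"); s=manip.read_state(); p=s["position"]; M=R.from_rotvec(s["tcp_rot"]).as_matrix(); print(p.round(4),s["ft_force"].round(1),s["time_s"])
t=lambda uv:((onz(c,uv,.2)-p)@M*1e3)[:,:2].round(1).tolist()
g=green(h)[:,420]; r=[i for i in range(150,290) if g[i]]; print("cap rim rows col420",r[0],r[-1],t([(420,r[0]),(420,r[-1]+1)]))
for k in blobs(orange(h),60):
    u=cv2.boundingRect(k)
    if u[1]>150: print("o",u,t([(u[0],u[1]),(u[0]+u[2],u[1]+u[3])]))
E
python3 v2.py
```

```text
[0.5493 0.0558 0.1606] [-0.1 -0.3  0.1] 20.3667
cap rim rows col420 189 225 [[52.5, 43.4], [35.9, 44.3]]
o (406, 253, 47, 27) [[23.4, 38.4], [10.1, 62.6]]
```

Emit:
jog_arm(motion=[{"delta_pos": [0.01,0,0],"turn": 0},{"delta_pos": [0.02,0,0],"turn": 0},{"delta_pos": [0.03,0,0],"turn": 0},{"delta_pos": [0.04,0,0],"turn": 0},{"delta_pos": [0.05,0,0],"turn": 0},{"delta_pos": [0.05,0,0],"turn": 0},{"delta_pos": [0.05,0,0],"turn": 0}])

```text
time_s: 20.95
position: [0.5475, 0.0657, 0.161]
tcp_rot: [-1.997, -2.425, -0.0]
ft_force: [-0.1, -0.8, 0.5]
grip_width: 0.0768
gripper_force: 0.0
```

```bash
python3 v2.py
```

```text
[0.5475 0.0656 0.161 ] [-0.2  1.   0.2] 21.0
cap rim rows col420 202 247 [[46.9, 43.7], [25.9, 44.9]]
o (406, 253, 47, 27) [[23.5, 38.4], [10.2, 62.7]]
```

Emit:
jog_arm(motion=[{"delta_pos": [0.005,0,0],"turn": 0},{"delta_pos": [0.01,0,0],"turn": 0},{"delta_pos": [0.012,0,0],"turn": 0},{"delta_pos": [0.012,0,0],"turn": 0},{"delta_pos": [0.012,0,0],"turn": 0}])

```text
time_s: 21.42
position: [0.5471, 0.0679, 0.161]
tcp_rot: [-1.997, -2.425, -0.0]
ft_force: [-0.4, -0.5, 0.3]
grip_width: 0.0769
gripper_force: 0.1
```

```bash
python3 v2.py
```

```text
[0.547  0.0679 0.1609] [ 0.5  0.6 -0.6] 21.4667
cap rim rows col420 205 251 [[45.4, 43.7], [23.9, 45.0]]
o (406, 253, 47, 27) [[23.4, 38.4], [10.1, 62.7]]
```

Emit:
jog_arm(motion=[{"delta_pos": [0.004,0,0],"turn": 0},{"delta_pos": [0.006,0,0],"turn": 0},{"delta_pos": [0.006,0,0],"turn": 0},{"delta_pos": [0.006,0,0],"turn": 0}])

```text
time_s: 21.8
position: [0.5469, 0.069, 0.161]
tcp_rot: [1.997, 2.425, -0.0]
ft_force: [0.2, -1.9, 1.9]
grip_width: 0.0769
gripper_force: 1.0
```

```bash
python3 v2.py
```

```text
[0.5469 0.069  0.161 ] [ 0.8 -1.6  1.3] 21.85
cap rim rows col420 206 251 [[45.0, 43.8], [23.9, 45.0]]
o (406, 254, 47, 27) [[23.0, 38.4], [9.6, 62.7]]
```

Resistance of about 2 N: the button is at its stop. Backing off and lifting out.

Emit:
jog_arm(motion=[{"delta_pos": [-0.02,0,0],"turn": 0},{"delta_pos": [-0.03,0,0],"turn": 0},{"delta_pos": [-0.03,0,-0.1],"turn": 0},{"delta_pos": [-0.03,0,-0.25],"turn": 0},{"delta_pos": [-0.03,0,-0.4],"turn": 0},{"delta_pos": [-0.03,0.24,-0.5],"turn": 0},{"delta_pos": [-0.03,0.24,-0.5],"turn": 0},{"delta_pos": [-0.03,0.24,-0.5],"turn": 0},{"delta_pos": [-0.03,0.24,-0.5],"turn": 0}])

```text
time_s: 22.6
position: [0.5951, 0.0722, 0.2603]
tcp_rot: [-1.997, -2.424, 0.001]
ft_force: [-1.2, -0.7, 0.1]
grip_width: 0.0766
gripper_force: 0.0
```

```bash
python3 cap.py; python3 tilt.py | sed -n 2,3p; python3 - <<'E'
from h import *
c=cam("wrist"); s=manip.read_state(); p=s["position"]; M=R.from_rotvec(s["tcp_rot"]).as_matrix()
print("bay in tool mm",(M.T@(np.array([.599,.076,.07])-p)*1e3).round(1))
E
```

```text
[0.5946 0.0722 0.2601] 0.07689123705785132 [-0.7123 -1.0248 -0.5008] 22.65
7927.0
[[290.0, 196.0, 38.0, -21.0], [285.0, 200.0, 35.0, -25.0], [286.0, 295.0, -36.0, -26.0], [363.0, 296.0, -37.0, 32.0], [367.0, 202.0, 34.0, 33.0], [360.0, 196.0, 38.0, 28.0], [356.0, 200.0, 35.0, 25.0], [351.0, 196.0, 38.0, 21.0]]
487.5
[[329.0, 367.0, -99.0, 7.0], [320.0, 369.0, -101.0, -0.0], [323.0, 379.0, -111.0, 2.0], [316.0, 370.0, -102.0, -4.0], [297.0, 376.0, -109.0, -19.0], [302.0, 386.0, -119.0, -15.0], [294.0, 380.0, -113.0, -22.0], [301.0, 392.0, -125.0, -16.0], [329.0, 383.0, -116.0, 7.0]]
359.5
[[309.0, 328.0, -63.0, -9.0], [302.0, 312.0, -50.0, -14.0], [280.0, 319.0, -56.0, -31.0], [274.0, 326.0, -62.0, -36.0]]
o (568, 0, 70, 42) [[215.6, 208.0, 59.8], [198.7, 296.4, 59.7]]
o (311, 211, 31, 18) [[27.3, -6.8, 60.1], [14.4, 15.2, 60.1]]
o (535, 0, 22, 12) [[205.8, 171.9, 59.9], [200.1, 193.8, 59.8]]
1449.0
[[376.0, 173.0, -24.0, 247.0], [345.0, 187.0, -89.0, 250.0], [345.0, 205.0, -88.0, 217.0], [367.0, 221.0, -36.0, 159.0], [397.0, 204.0, 37.0, 158.0], [399.0, 187.0, 36.0, 194.0], [390.0, 181.0, 11.0, 217.0], [389.0, 186.0, 10.0, 207.0], [366.0, 197.0, -43.0, 210.0], [357.0, 191.0, -64.0, 231.0], [379.0, 177.0, -17.0, 236.0], [384.0, 179.0, -4.0, 227.0]]
bay in tool mm [  2.8   5.5 190.1]
```

The switch is at its stop (about 18 mm of travel), and the lantern is level and about 4 mm from the bay centre. Handing in.

```bash
python3 -c "
from plant import manip
print(manip.finish_job())"
```

```text
the job is handed in; nothing more can be done
None
```

I stood the lantern up on the table and released it, set it in the white bay, slid its switch to the white-dot end, and handed the job in. My last measurements put it level, about 4 mm from the bay centre, with roughly 18 mm of switch travel; the hand-in returned no verdict.

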